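# Park the saucepans, lid them and set the recipe tablet

### The arm

A 6-joint arm with a two-finger parallel gripper is mounted at the origin on the work surface. World frame = base frame: x ahead of the robot, y to its left, z up, the work surface at z = 0. Lengths are in m, angles in degrees, forces in N, time in s.
With the tool pointing down it reaches from about 0.325 to 0.9 m from the base axis. Payload 3.5 kg.
Tool frame: the origin (TCP) lies between the finger pads; the fingertips stand 25 mm ahead of it and the grasp point (between the pads) lies 6 mm ahead of it; z points along the fingers, y is the line along which they close (so a half turn about z gives the same grasp; the last joint's range is limited). The gripper opens to 85 mm and grips with 20 to 120 N. Pads are 22 mm wide; open, the fingers measure 114 mm over their backs; the gripper's body (76 mm by 85 mm) begins 54 mm behind the grasp point. The pads swing forward as they close: fully open they stand 13 mm farther back than shut.
Start: joints at [64.836, 15.837, -1.513, 72.651, 0, 84.076], TCP at [0.206, 0.59, 0.23] pointing down, gripper open.
Joint ranges: [-178.77, 178.77], [-48.84, 107.48], [-61.69, 71.31], [-111.58, 123.2], [-90, 87.43], [-180, 180]. Speed limits (degrees/s): [147.25, 147.25, 180, 180, 180, 180].

### API

Orientations are given as [roll, pitch, yaw] about the fixed x, y, z axes, in that order (R = Rz(yaw) Ry(pitch) Rx(roll)).
In Python, from cell import robot gives the robot as it stands.
- The arm moves only by the tool servo_tool, never from a script. Its arguments are lists of equal length, an entry for each row: "rot": the turn, a rotation vector about the world's x, y, z in degrees, a list of three; "xyz": the shift along the world's x, y, z in m, a list of three; "claw": the opening, from 0 (shut) to 1 (fully open). In form: {"rot": [[ax, ay, az], ...], "xyz": [[x, y, z], ...], "claw": [claw, ...]}. A call has exactly 5 rows; each row is the pose to reach, as a shift and turn from the pose commanded when the call began; what a row does not reach only later rows make up. A row lasts 1/12 s, in which the tool goes at most 41.7 mm and 7.16 degrees, less where a joint would pass 70% of its speed; a pose out of reach is approached as far as the arm can. A call with a gripper value outside its range is refused whole. The fingers move at their own pace and stop on an object; the grip force is fixed at half the most. Time passes only in rows, so rows that repeat a pose let the fingers close, or fill a call up. It gives the time, the measured TCP pose, the force, the opening and the grip force at its end, in the units of the state.
- robot.sense(): the state, without advancing time (a new reading comes with each control period).
- robot.capture(name): name is "scene" or "top" or "wrist"; returns a dict with "frame" (384x512x3 uint8, blue, green, red), "depth" (384x512 float32, m along the optical axis (not along the pixel's ray), 0 where there is no reading), "fx", "fy", "cx", "cy" (pixels), "position" and "rotation" of the camera in the world; the wrist camera has in their place "hand_eye" (4x4, takes a point from camera to tool coordinates, whose origin is the TCP and whose axes are the flange's). Camera axes: x right, y down, z forward; pixel columns grow to the right and rows downward; lengths in m; the calibration is good to about 2 mm. The wrist camera is an equidistant fisheye: a pixel r from the principal point sees the ray r / f radians off the axis. A picture is of the moment at which its call begins: read the wrist's pose just before it.
- robot.sign_off(): hands the job in; it is judged then, once.
The state is a dict: "clock": time; "joint_pos": joint angles; "qvel": joint speeds; "joint_efforts": joint torques, N m; "eef_pos": TCP position; "orientation": TCP orientation; "ft_force": force on the tool from outside, world axes, zero at the start; "ft_torque": the same for the moment, N m; "gripper_width": finger opening in m; "gripper_force": force on a finger pad.
Only numpy, scipy, OpenCV 4.12 (cv2) and the standard library are available. Lean on these libraries where they do the work, as an engineer would, in place of code of your own. Each camera call takes 0.05 s, during which the arm holds its last target. There are 200 camera calls.

### The job

Get the corner by the hob ready for the next recipe: stand every little orange saucepan upright on the wooden board, never tipping one far over, and close each with the one lid of its own size, seated level in its mouth (a lid without a pan is not needed). Also turn the recipe tablet so that its screen faces straight to the counter's edge on the robot's side, and lean it back to 30 degrees from upright. Leave the tin, the salt jar and the spoon where they are.

Things in the scene. Friction and masses are not known exactly. Their poses are not given: they have to be found in the camera images.
- board: light wooden board lying on the counter, 140 (its x) x 440 (its y) x 18 mm thick; origin at the centre of its underside; fixed for the run, its place and yaw vary
- pan_small: small one of three like orange pans, empty, open: outer diameter 84 mm, wall 4 mm, height 55 mm, 0.17-0.38 kg. Origin: centre of underside, z up. A loop handle (10 mm bar, 54 mm wide, 40 mm up) sticks out 18 mm on its +x side (at the start away from the robot). Can be lifted by the handle or by pinching the rim. None if absent
- lid_small: lid of the small pan: orange disc, diameter 88 mm, over a plug 68 mm across, 6 mm deep, that fits the pan's mouth with 4 mm play. Origin: centre of the plug's underside (49 mm above the pan's when seated). Steel bridge handle: bar along y, 51 mm long, 10 x 10 mm, its middle 43 mm above the origin; 37 mm between its end posts, 24 mm free under it. 0.1-0.23 kg
- pan_medium: medium one of three like orange pans, empty, open: outer diameter 96 mm, wall 4 mm, height 55 mm, 0.17-0.38 kg. Origin: centre of underside, z up. A loop handle (10 mm bar, 54 mm wide, 40 mm up) sticks out 18 mm on its +x side (at the start away from the robot). Can be lifted by the handle or by pinching the rim. None if absent
- lid_medium: lid of the medium pan: orange disc, diameter 100 mm, over a plug 80 mm across, 6 mm deep, that fits the pan's mouth with 4 mm play. Origin: centre of the plug's underside (49 mm above the pan's when seated). Steel bridge handle: bar along y, 51 mm long, 10 x 10 mm, its middle 43 mm above the origin; 37 mm between its end posts, 24 mm free under it. 0.1-0.23 kg
- pan_large: large one of three like orange pans, empty, open: outer diameter 108 mm, wall 4 mm, height 55 mm, 0.17-0.38 kg. Origin: centre of underside, z up. A loop handle (10 mm bar, 54 mm wide, 40 mm up) sticks out 18 mm on its +x side (at the start away from the robot). Can be lifted by the handle or by pinching the rim. None if absent
- lid_large: lid of the large pan: orange disc, diameter 112 mm, over a plug 92 mm across, 6 mm deep, that fits the pan's mouth with 4 mm play. Origin: centre of the plug's underside (49 mm above the pan's when seated). Steel bridge handle: bar along y, 51 mm long, 10 x 10 mm, its middle 43 mm above the origin; 37 mm between its end posts, 24 mm free under it. 0.1-0.23 kg
- tablet_hinge (a point): the point on the tablet stand where the vertical swivel axis and the horizontal tilt axis cross, 56 mm above the counter; the round aluminium foot (90 mm across) is fixed to the counter, its place varies
- tablet_top (a point): middle of the top edge of the recipe tablet (slim plate in a blue case, 170 mm wide, 105 mm high, 10 mm thick, white screen on the front with a picture), 105 mm from the hinge
- tablet_swivel (a joint): swivel of the tablet about the vertical, rad: 0 when the screen faces straight back along -x (parallel to the counter edge on the robot's side), positive when turned counter-clockwise seen from above (screen towards -y, the robot's right). Stiff (0.12 N m), stays where it is left; range -1.3 to 1.3
- tablet_tilt (a joint): lean of the tablet, rad: 0 upright, grows as the top leans back, away from the side that the screen faces; 0.524 is 30 degrees. Stiff (0.14 N m), stays where it is left; range -0.1 to 1.2
- tin: food tin, 68 mm across, 85 mm high, stands beyond the board; bystander, origin at the centre of its underside
- salt_jar: white salt jar with a wooden cap, 56 mm across, 70 mm high, beyond the board; bystander, origin at the centre of its underside
- spoon: wooden spoon 200 mm long, lying beyond the board; bystander
There are look-alikes about, which are no part of the job. What is shaped like the pan_medium but turquoise is not meant. Leave any yellow look-alike of the lid_medium alone.

How it is judged:
By the outcome, as a careful person would: the job done as asked, in the order asked, and still so for the second after the job is handed in, with the robot touching nothing.
Of pan_small, pan_medium, pan_large only 2 to 3 are there at a start; the rules pass over those that are not, and their reading is None.
At some moment in a run one of pan_small, pan_medium, pan_large, lid_small, lid_medium, lid_large may be knocked a few centimetres aside while the robot is not near it.
It also fails if it takes over 210 s, if anything falls off the work surface, if the arm or the gripper's body presses on something with over 40 N, if the wrist force passes 120 N, or if a joint passes its speed limit or range.

## Working session

There is one attempt and no reset: what is moved stays moved. The work goes in short steps, Python scripts to look and compute and a tool call to move; the robot and the scene stay as the last step left them, time stands still between calls to the robot, and variables do not carry over. Pictures are saved under pics/ and viewed, at most 14 in all, crops included, and the job is handed in when it is done.

Besides the shell and the picture viewer there is one more tool, called after "Emit:" as name(argument=value, ...), one argument or row to a line, values as JSON. servo_tool: Moves the arm, as the interface text tells. Its arguments: {"type":"object","properties":{"rot":{"type":"array","items":{"type":"array","items":{"type":"number"}}},"xyz":{"type":"array","items":{"type":"array","items":{"type":"number"}}},"claw":{"type":"array","items":{"type":"number"}}},"required":["rot","xyz","claw"]}

```bash
ls; mkdir -p pics; python3 - <<'E'
from cell import robot
import cv2,numpy as np,pickle
for n in ["scene","top"]:
    c=robot.capture(n); pickle.dump(c,open(f"{n}0.pkl","wb"))
    cv2.imwrite(f"pics/{n}0.png",cv2.resize(c["frame"],(800,600),interpolation=cv2.INTER_CUBIC))
    print(n,c["position"],np.round(c["rotation"],3).tolist(),c["fx"],c["fy"],c["cx"],c["cy"])
print(robot.sense())
E
```

```text
pics
scene [ 0.94736011 -0.61250743  0.90608806] [-134.789, -1.25, 31.877] 402.6771484217219 402.6771484217219 255.75363429922228 189.4559110556888
top [0.2552507  0.04990194 1.52735882] [-168.589, -0.273, -88.549] 430.5793756021278 430.5793756021278 249.66973304375523 194.2274929783716
{'clock': 0.1, 'joint_pos': array([ 6.48365704e+01,  1.58752872e+01, -1.58841886e+00,  7.26529650e+01,
        6.99441823e-04,  8.40762352e+01]), 'qvel': array([-0.01114899, -0.21627877,  0.23910988, -0.11273534, -0.11113882,
        0.00990151]), 'joint_efforts': array([ 2.56952071e-04, -4.46708214e+01,  2.96128410e+01,  8.47385701e-03,
       -1.10779688e-04, -4.35076359e-06]), 'eef_pos': array([0.20564652, 0.58944724, 0.22886939]), 'orientation': array([-1.79884024e+02, -1.27367472e-02,  1.60760322e+02]), 'ft_force': array([ 0.38930217, -0.46871796,  0.26193116]), 'ft_torque': array([ 0.0160565 , -0.03121953, -0.03981627]), 'gripper_force': 0.0, 'gripper_width': 0.08531976685089426}
```

View pics/scene0.png

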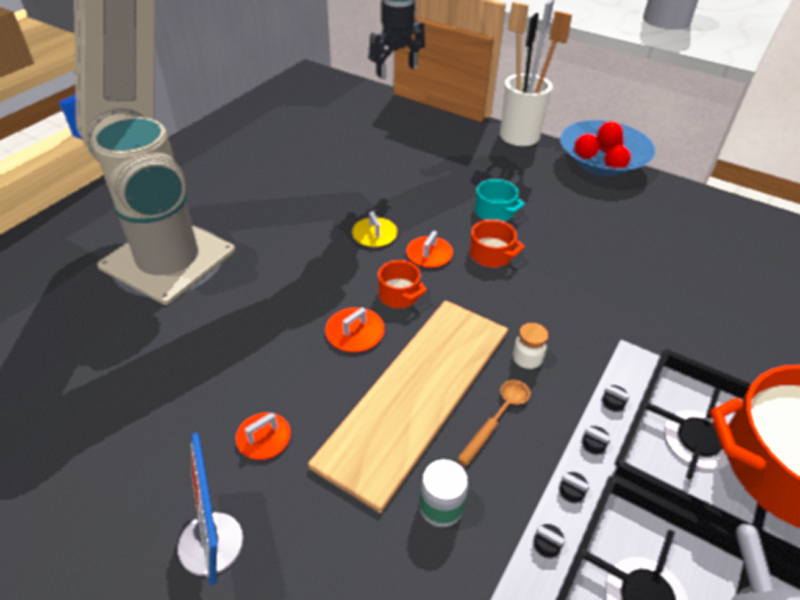

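View pics/top0.png

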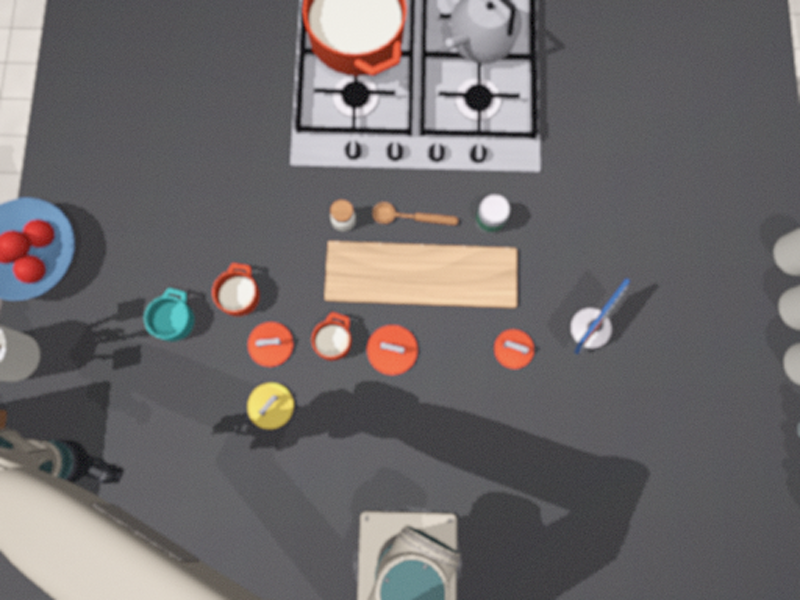

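The top view (800x600 px) shows these:
- **Orange pans:** (235,292) and (331,338). The turquoise decoy is at (169,317), and the big hob pot at (355,25) is not part of the job.
- **Orange lids:** (270,344), (392,350) and (514,348). The yellow decoy is at (270,405).
- **Tablet:** (591,328).
- **Board:** (421,273).

Next I measure their sizes from the depth data.

```bash
cat > h.py <<'E'
from cell import robot
import cv2,numpy as np
from scipy.spatial.transform import Rotation as R
from scipy.optimize import least_squares
def cloud(c):
    d=c["depth"]; v,u=np.mgrid[:d.shape[0],:d.shape[1]]
    P=np.dstack([(u-c["cx"])/c["fx"]*d,(v-c["cy"])/c["fy"]*d,d])
    W=P@R.from_euler('xyz',c["rotation"],degrees=True).as_matrix().T+c["position"]
    W[d==0]=np.nan
    return W
def circ(p):
    f=lambda q:np.hypot(p[:,0]-q[0],p[:,1]-q[1])-q[2]
    s=least_squares(f,[*p.mean(0),.045],loss='soft_l1',f_scale=.002); return s.x
def orange(c):
    h=cv2.cvtColor(c["frame"],cv2.COLOR_BGR2HSV)
    return ((h[...,0]<12)&(h[...,1]>170)&(h[...,2]>90)).astype(np.uint8)
def report(c,rng=(.2,.75,-.5,.6)):
    W=cloud(c); n,L,S,C=cv2.connectedComponentsWithStats(orange(c))
    for i in range(1,n):
        if S[i,4]<60: continue
        p=W[L==i]; p=p[np.isfinite(p[:,0])]
        m=np.median(p,0)
        if not(rng[0]<m[0]<rng[1] and rng[2]<m[1]<rng[3]): continue
        zt=np.percentile(p[:,2],90)
        q=p[np.abs(p[:,2]-zt)<.006]
        hull=cv2.convexHull(q[:,:2].astype(np.float32))[:,0]
        print(f"px {C[i].round(0)} n {S[i,4]} z90 {zt:.3f} med {m.round(3)} circ {circ(hull).round(4)} ext {np.ptp(q,axis=0).round(3)}")
E
python3 - <<'E'
from h import *; import pickle
for n in ["top","scene"]:
    c=pickle.load(open(n+"0.pkl","rb")); W=cloud(c); print(n); report(c)
    f=c["frame"].astype(int); h=cv2.cvtColor(c["frame"],cv2.COLOR_BGR2HSV)
    g=np.nanmedian(W[(f.max(2)<70)&(W[...,0]>.2)&(W[...,0]<.7)&(abs(W[...,1])<.4)],0); print("floor",g.round(3))
    wood=(h[...,0]>10)&(h[...,0]<25)&(h[...,1]>60)&(h[...,2]>140)&(abs(W[...,2]-.018)<.012)&(W[...,0]>.3)&(W[...,0]<.7)&(abs(W[...,1])<.35)
    n_,L,S,C=cv2.connectedComponentsWithStats(wood.astype(np.uint8)); i=1+S[1:,4].argmax()
    p=W[L==i]; r=cv2.minAreaRect(p[:,:2].astype(np.float32)); print("board",r,np.median(p[:,2]))
    blue=(h[...,0]>100)&(h[...,0]<125)&(h[...,1]>150)&(W[...,1]<-.2)&(W[...,0]>.2)&(W[...,0]<.7)&(W[...,2]<.3)
    p=W[blue]; print("tab",len(p),p.min(0),p.max(0)); 
    t=p[np.argsort(p[:,2])]; print(t[::max(1,len(t)//12)].round(3).tolist())
    foot=(W[...,2]>.003)&(W[...,2]<.02)&(W[...,1]<-.25)&(W[...,0]>.2)&(W[...,0]<.6)&(f.min(2)>150)
    p=W[foot]; print("foot",len(p),p.mean(0),circ(cv2.convexHull(p[:,:2].astype(np.float32))[:,0]))
    st=(h[...,1]<60)&(f.max(2)>90)&(W[...,2]>.025)&(W[...,2]<.08)&(W[...,0]>.25)&(W[...,0]<.5)
    n_,L,S,C=cv2.connectedComponentsWithStats(st.astype(np.uint8))
    for i in range(1,n_):
        if S[i,4]>8:
            p=W[L==i]; e,v=np.linalg.eigh(np.cov(p[:,:2].T)); a=np.degrees(np.arctan2(v[1,1],v[0,1])); print("steel",C[i].round(),S[i,4],p.mean(0).round(3),"z",p[:,2].max().round(3),"dir",a.round(1), np.sqrt(e).round(4))
E
```

```text
top
px [147. 177.] n 116 z90 0.055 med [0.613 0.416 0.044] circ [0.575  0.3941 0.052 ] ext [0.092 0.073 0.01 ]
px [213. 206.] n 66 z90 0.055 med [0.509 0.178 0.046] circ [0.4902 0.1812 0.0356] ext [0.043 0.069 0.009]
px [175. 218.] n 350 z90 0.016 med [0.472 0.311 0.012] circ [0.4623 0.3196 0.046 ] ext [0.09  0.092 0.011]
px [251. 223.] n 534 z90 0.016 med [0.459 0.042 0.012] circ [0.4559 0.0437 0.0522] ext [0.1   0.104 0.01 ]
px [329. 222.] n 270 z90 0.017 med [ 0.463 -0.233  0.013] circ [ 0.4654 -0.2319  0.041 ] ext [0.079 0.082 0.012]
floor [0.28  0.025 0.001]
board ((0.63016676902771, -0.018276602029800415), (0.4430730640888214, 0.13960736989974976), 89.96569061279297) 0.01789163785171144
tab 2 [ 0.46013516 -0.43961485  0.14072997] [ 0.59177809 -0.34604009  0.15938774]
[[0.46, -0.346, 0.141], [0.592, -0.44, 0.159]]
foot 433 [ 0.51316942 -0.51101109  0.01081603] [ 0.09610338 -0.60746521  0.51132411]
steel [ 14. 230.] 252 [0.408 0.855 0.053] z 0.08 dir 168.7 [0.0107 0.0306]
steel [171. 219.] 43 [0.461 0.321 0.047] z 0.057 dir 98.6 [0.003  0.0153]
steel [330. 222.] 44 [ 0.464 -0.231
[... 1324 characters left out ...]
15 -0.4116681   0.04449519]
steel [335.  37.] 36 [0.27  1.248 0.051] z 0.079 dir 144.4 [0.0038 0.0057]
steel [340.  38.] 24 [0.3   1.248 0.054] z 0.079 dir 117.6 [0.0032 0.0055]
steel [346.  39.] 38 [0.33  1.249 0.053] z 0.075 dir 137.9 [0.0048 0.0059]
steel [365.  45.] 342 [0.428 1.249 0.052] z 0.08 dir 179.7 [0.005  0.0419]
steel [333.  80.] 317 [0.437 0.856 0.053] z 0.08 dir -161.2 [0.0129 0.0318]
steel [239. 140.] 39 [0.327 0.31  0.043] z 0.048 dir 141.7 [0.0029 0.0176]
steel [275. 154.] 46 [0.467 0.317 0.042] z 0.05 dir 98.9 [0.0029 0.0176]
steel [226. 203.] 64 [0.461 0.04  0.043] z 0.05 dir 79.4 [0.0029 0.0167]
steel [166. 271.] 99 [ 0.47  -0.234  0.044] z 0.05 dir 71.5 [0.0029 0.0161]
```

```bash
python3 - <<'E'
from h import *; import pickle
for n in ["top","scene"]:
    c=pickle.load(open(n+"0.pkl","rb")); W=cloud(c); h=cv2.cvtColor(c["frame"],cv2.COLOR_BGR2HSV)
    m=(h[...,0]<15)&(h[...,1]>110)
    for x,y in [(.578,.395),(.484,.178)]:
        near=(np.hypot(W[...,0]-x,W[...,1]-y)<.075)&(W[...,2]>.02)&m
        k=near&(W[...,2]>.046); p=W[k]
        # robust circle on rim, excluding handle (+x outer)
        p=p[p[:,0]<x+.035]
        r=circ(p[:,:2]); d=np.hypot(*(p[:,:2]-r[:2]).T); print(n,len(p),r.round(4),np.percentile(d,[2,10,50,90,98]).round(4), "x-min",p[:,0].min(),"y",p[:,1].min(),p[:,1].max())
        q=W[near]; q=q[q[:,0]>r[0]+r[2]+.004]; print("  handle",q.mean(0).round(3),len(q),q[:,1].min(),q[:,1].max(),q[:,0].max(), q[:,2].max())
    if n=="scene":
        p=W[(W[...,0]>.42)&(W[...,0]<.63)&(W[...,1]<-.3)&(W[...,1]>-.5)&(W[...,2]>.06)&(W[...,2]<.2)]
        cc=p.mean(0); U,S,V=np.linalg.svd(p-cc); print("tablet",len(p),cc,V[2],S)
c=pickle.load(open("scene0.pkl","rb"))["frame"]; t=pickle.load(open("top0.pkl","rb"))["frame"]
a=cv2.resize(t[160:280,120:270],(750,600),interpolation=cv2.INTER_CUBIC); cv2.imwrite("pics/crop1.png",a)
a=cv2.resize(c[260:384,90:215],(600,595),interpolation=cv2.INTER_CUBIC); cv2.imwrite("pics/crop2.png",a)
E
```

```text
top 88 [0.5711 0.4016 0.046 ] [0.0438 0.0442 0.0462 0.0475 0.0492] x-min 0.5240098327159861 y 0.3549231239965438 0.45109759385883735
  handle [0.63  0.397 0.044] 44 0.3726547468136705 0.4209937564442177 0.6373597148998271 0.050412808667218645
top 81 [0.4693 0.1801 0.0403] [0.038  0.0386 0.0402 0.0423 0.0513] x-min 0.4271922618949109 y 0.14031810794632754 0.22336025525326264
  handle [0.522 0.17  0.044] 39 0.14610325343710284 0.1919826189147853 0.5314585887209692 0.05370684955211025
scene 126 [0.5766 0.3986 0.0456] [0.0416 0.0433 0.0456 0.0486 0.0503] x-min 0.5310926308259951 y 0.34838911120541627 0.45007911729502825
  handle [0.636 0.39  0.043] 41 0.3661027327379158 0.41373317907598417 0.6439986564528578 0.047280356991661665
scene 155 [0.4744 0.1778 0.0399] [0.0366 0.0375 0.0399 0.0425 0.0446] x-min 0.43013476815195684 y 0.13471998679505914 0.2219810099588918
  handle [0.526 0.164 0.042] 49 0.14083461086122018 0.18946977075628835 0.5355820376122628 0.04635320198514303
tablet 797 [ 0.54510035 -0.41285287  0.13534169] [-0.5795679  -0.77810042  0.24219989] [1.47721609 0.81949961 0.08808277]
```

View pics/crop1.png

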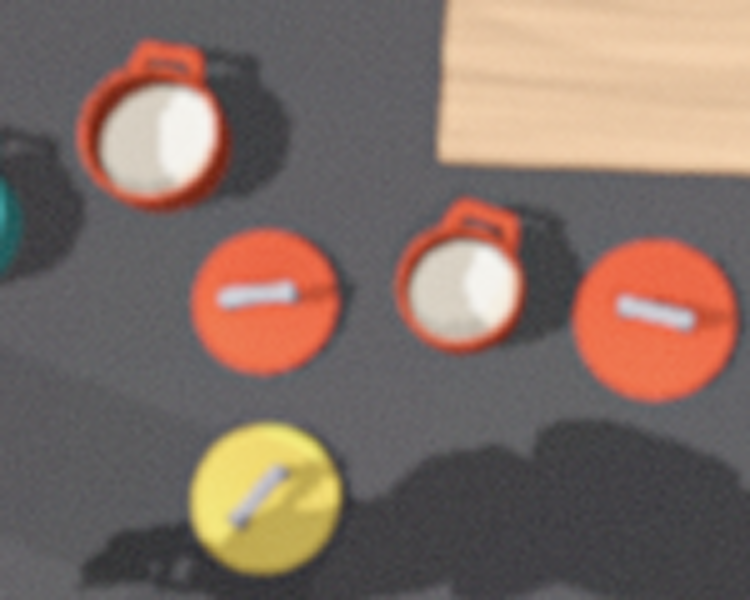

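View pics/crop2.png

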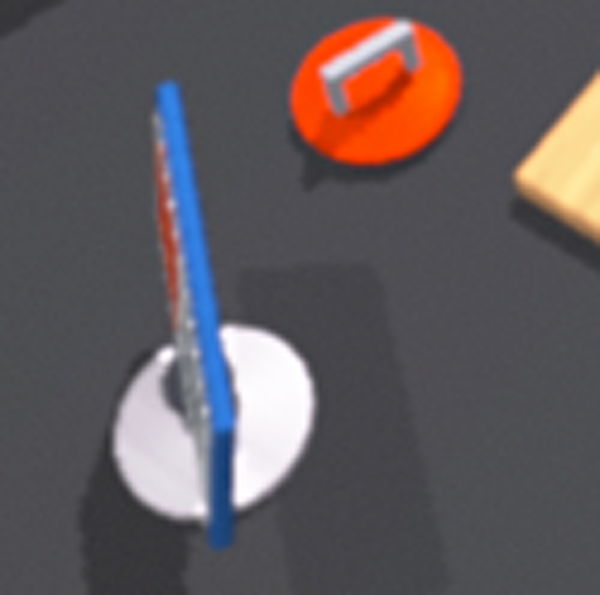

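The close crop confirms the choice. The pan at crop (155,135) is the medium one (outer Ø≈96) and the pan at (462,290) is the small one (Ø≈84). There is no large pan. The lids at (265,300) and (655,320) in the crop are medium and large, and the small lid stands beside the tablet. The tablet is turned about +53° and leans about 14°. I start with the medium pan, going above its near rim with the fingers closing along x.

Emit:
servo_tool(
  rot=[
    [0, 0, -7],
    [0, 0, -14],
    [0, 0, -21],
    [0, 0, -28],
    [0, 0, -35],
  ],
  xyz=[
    [0.03, -0.02, 0],
    [0.06, -0.04, 0],
    [0.09, -0.06, 0],
    [0.12, -0.08, 0],
    [0.15, -0.095, 0],
  ],
  claw=[0.5, 0.5, 0.5, 0.5, 0.5],
)

```text
clock: 0.52
eef_pos: [0.3566, 0.4932, 0.2294]
orientation: [-179.9, 0.0, 125.4]
ft_force: [-0.3, 0.6, -1.0]
gripper_width: 0.0428
gripper_force: 0.0
```

Emit:
servo_tool(
  rot=[
    [0, 0, -7],
    [0, 0, -14],
    [0, 0, -21],
    [0, 0, -28],
    [0, 0, -35.8],
  ],
  xyz=[
    [0.035, -0.02, 0],
    [0.07, -0.04, 0],
    [0.105, -0.06, 0],
    [0.14, -0.08, 0],
    [0.174, -0.095, 0],
  ],
  claw=[0.5, 0.5, 0.5, 0.5, 0.5],
)

```text
clock: 0.93
eef_pos: [0.5312, 0.398, 0.2293]
orientation: [-179.9, 0.1, 90.2]
ft_force: [0.4, 1.4, -0.3]
gripper_width: 0.0428
gripper_force: 0.0
```

Emit:
servo_tool(
  rot=[
    [0, 0, 0],
    [0, 0, 0],
    [0, 0, 0],
    [0, 0, 0],
    [0, 0, 0],
  ],
  xyz=[
    [0, 0, 0],
    [0, 0, 0],
    [0, 0, 0],
    [0, 0, 0],
    [0, 0, 0],
  ],
  claw=[0.5, 0.5, 0.5, 0.5, 0.5],
)

```text
clock: 1.35
eef_pos: [0.5285, 0.4008, 0.2298]
orientation: [-180.0, 0.0, 90.7]
ft_force: [-0.7, -0.8, -0.0]
gripper_width: 0.0427
gripper_force: 0.0
```

```bash
cat >> h.py <<'E'
def wcloud(c,s):
    d=c["depth"]; v,u=np.mgrid[:d.shape[0],:d.shape[1]]
    a=(u-c["cx"])/c["fx"]; b=(v-c["cy"])/c["fy"]; th=np.hypot(a,b); k=np.where(th>1e-9,np.tan(np.minimum(th,1.5))/np.maximum(th,1e-9),1)
    P=np.dstack([a*k*d,b*k*d,d]); T=c["hand_eye"]
    P=P@T[:3,:3].T+T[:3,3]
    W=P@R.from_euler('xyz',s["orientation"],degrees=True).as_matrix().T+s["eef_pos"]
    W[(d==0)|(th>1.2)]=np.nan
    return W
def wrist(name=None):
    s=robot.sense(); c=robot.capture("wrist")
    if name: cv2.imwrite(f"pics/{name}.png",cv2.resize(c["frame"],(768,576),interpolation=cv2.INTER_CUBIC))
    return c,wcloud(c,s),s
def st():
    s=robot.sense(); print("t",round(s["clock"],2),"pos",s["eef_pos"].round(4),"rpy",s["orientation"].round(2),"F",s["ft_force"].round(1),"w",round(s["gripper_width"],4),"g",round(s["gripper_force"],1)); return s
E
python3 - <<'E'
from h import *
s=st(); print(s["joint_pos"].round(1)); c,W,s=wrist("w1")
print(c["hand_eye"].round(3).tolist(),c["fx"],c["cx"],c["cy"])
h=cv2.cvtColor(c["frame"],cv2.COLOR_BGR2HSV); m=(h[...,0]<15)&(h[...,1]>110)
x,y=.574,.4
k=m&(np.hypot(W[...,0]-x,W[...,1]-y)<.08)&(W[...,2]>.045)&(W[...,0]<x+.035); p=W[k]; print(len(p),circ(p[:,:2]),np.median(p[:,2]))
E
```

```text
t 1.35 pos [0.5285 0.4008 0.2298] rpy [-1.7996e+02  1.0000e-02  9.0730e+01] F [-0.7 -0.8 -0. ] w 0.0427 g 0.0
[ 31.6  19.8   3.8  74.1   0.  120.9]
[[0.0, -0.966, -0.258, 0.064], [1.0, 0.0, 0.0, 0.001], [-0.0, -0.258, 0.966, -0.144], [0.0, 0.0, 0.0, 1.0]] 297.3186396354542 255.7853407792367 191.81435413692375
1024 [0.57397365 0.40187447 0.04531074] 0.05459427243604037
```

View pics/w1.png

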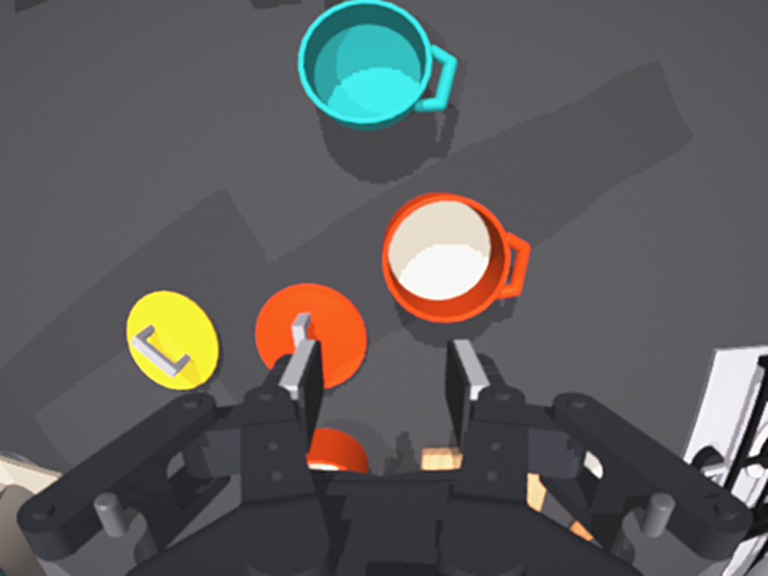

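The wrist view shows the orange medium pan at (446,257), turquoise above it and the medium lid at (310,335). The measured pan centre is (0.574, 0.402) with rim height 0.055, which agrees with the given size. I go down on the rim and grip it.

Emit:
servo_tool(
  rot=[
    [0, 0, 0],
    [0, 0, 0],
    [0, 0, 0],
    [0, 0, 0],
    [0, 0, 0],
  ],
  xyz=[
    [0, 0.001, -0.04],
    [0, 0.001, -0.08],
    [0, 0.001, -0.12],
    [0, 0.001, -0.155],
    [0, 0.001, -0.179],
  ],
  claw=[0.5, 0.5, 0.5, 0.5, 0.5],
)

```text
clock: 1.82
eef_pos: [0.5267, 0.4005, 0.0472]
orientation: [-179.8, 0.1, 90.7]
ft_force: [0.5, -0.6, -0.4]
gripper_width: 0.0428
gripper_force: 0.0
```

Emit:
servo_tool(
  rot=[
    [0, 0, 0],
    [0, 0, 0],
    [0, 0, 0],
    [0, 0, 0],
    [0, 0, 0],
  ],
  xyz=[
    [0, 0, 0],
    [0, 0, 0],
    [0, 0, 0],
    [0, 0, 0],
    [0, 0, 0],
  ],
  claw=[0.3, 0.1, 0, 0, 0],
)

```text
clock: 2.23
eef_pos: [0.5315, 0.4023, 0.0536]
orientation: [179.8, -0.1, 90.6]
ft_force: [0.1, 0.2, -0.9]
gripper_width: 0.0011
gripper_force: 38.0
```

Emit:
servo_tool(
  rot=[
    [0, 0, 0],
    [0, 0, 0],
    [0, 0, 0],
    [0, 0, 0],
    [0, 0, 0],
  ],
  xyz=[
    [0, 0, 0],
    [0, 0, 0],
    [0, 0, 0.01],
    [0, 0, 0.02],
    [0, 0, 0.03],
  ],
  claw=[0, 0, 0, 0, 0],
)

```text
clock: 2.65
eef_pos: [0.53, 0.401, 0.082]
orientation: [180.0, 0.0, 90.6]
ft_force: [-0.0, -0.1, -1.8]
gripper_width: 0.0004
gripper_force: 33.2
```

```bash
python3 - <<'E'
from h import *
st(); c,W,s=wrist("w2"); st()
E
```

```text
t 2.65 pos [0.53  0.401 0.082] rpy [180.     0.    90.59] F [-0.  -0.1 -1.8] w 0.0004 g 33.2
t 2.7 pos [0.5311 0.402  0.0848] rpy [ 1.7985e+02 -1.3000e-01  9.0600e+01] F [-0.7 -0.4  1.4] w 0.0004 g 0.0
```

View pics/w2.png

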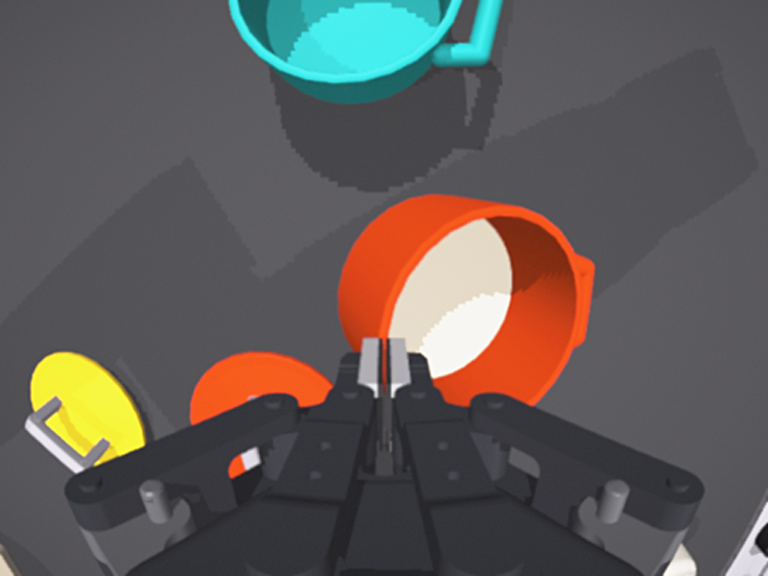

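The pan slipped and tilted. I check where it is now before doing anything else.

```bash
cat >> h.py <<'E'
def rimfit(W,c,x,y,zmin,rad=.08):
    h=cv2.cvtColor(c["frame"],cv2.COLOR_BGR2HSV); m=(h[...,0]<15)&(h[...,1]>110)
    p=W[m&(np.hypot(W[...,0]-x,W[...,1]-y)<rad)&(W[...,2]>zmin)]; return p
E
python3 - <<'E'
from h import *
c,W,s=wrist("w3"); st()
p=rimfit(W,c,.574,.402,.01,.09); print(len(p),p.min(0),p.max(0))
for z in np.arange(.01,.1,.01):
    q=p[abs(p[:,2]-z)<.005]; print(round(z,2),len(q),q.min(0).round(3) if len(q) else '',q.max(0).round(3) if len(q) else '')
c=robot.capture("scene"); a=cv2.resize(c["frame"][100:220,200:360],(800,600),interpolation=cv2.INTER_CUBIC); cv2.imwrite("pics/s3.png",a)
E
```

```text
t 2.75 pos [0.5315 0.4023 0.0843] rpy [ 1.7979e+02 -1.6000e-01  9.0610e+01] F [0.6 0.  0.9] w -0.0001 g 0.0
11816 [0.48847402 0.34937433 0.01006604] [0.629981   0.4558557  0.15652601]
0.01 414 [0.495 0.349 0.01 ] [0.601 0.445 0.015]
0.02 1103 [0.54  0.364 0.015] [0.605 0.456 0.025]
0.03 1517 [0.512 0.363 0.025] [0.63  0.456 0.035]
0.04 2435 [0.51  0.363 0.035] [0.629 0.455 0.045]
0.05 2331 [0.513 0.363 0.045] [0.619 0.455 0.055]
0.06 1332 [0.518 0.367 0.055] [0.608 0.456 0.065]
0.07 1183 [0.521 0.398 0.065] [0.584 0.456 0.075]
0.08 1145 [0.525 0.407 0.075] [0.562 0.452 0.085]
0.09 156 [0.525 0.411 0.085] [0.536 0.429 0.093]
```

View pics/s3.png

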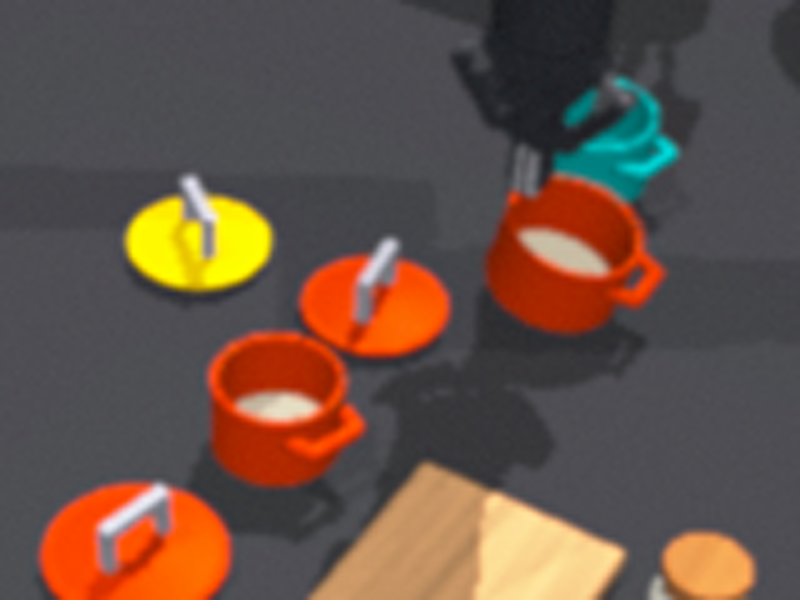

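Emit:
servo_tool(
  rot=[
    [0, 0, 0],
    [0, 0, 0],
    [0, 0, 0],
    [0, 0, 0],
    [0, 0, 0],
  ],
  xyz=[
    [0, 0, 0],
    [0, 0, 0],
    [0, 0, 0],
    [0, 0, 0],
    [0, 0, 0],
  ],
  claw=[0, 0, 0, 0, 0],
)

```text
clock: 3.22
eef_pos: [0.5297, 0.4009, 0.0804]
orientation: [-180.0, 0.0, 90.6]
ft_force: [0.4, 0.4, 0.2]
gripper_width: 0.0
gripper_force: 0.0
```

```bash
python3 - <<'E'
from h import *
c,W,s=wrist("w4"); st()
p=rimfit(W,c,.574,.402,.01,.09); print(len(p),p.min(0),p.max(0))
for z in np.arange(.01,.1,.01):
    q=p[abs(p[:,2]-z)<.005]; print(round(z,2),len(q),q.min(0).round(3) if len(q) else '',q.max(0).round(3) if len(q) else '')
E
```

```text
t 3.27 pos [0.5298 0.401  0.0805] rpy [-1.7997e+02  2.0000e-02  9.0600e+01] F [0.8 0.1 0.2] w 0.0001 g 0.0
7122 [0.48744238 0.35059146 0.01001668] [0.61799869 0.45366792 0.1517981 ]
0.01 407 [0.495 0.351 0.01 ] [0.597 0.454 0.015]
0.02 806 [0.508 0.361 0.015] [0.597 0.454 0.025]
0.03 887 [0.508 0.361 0.025] [0.596 0.454 0.035]
0.04 1880 [0.508 0.362 0.035] [0.618 0.454 0.045]
0.05 2309 [0.505 0.363 0.045] [0.616 0.454 0.055]
0.06 655 [0.505 0.373 0.055] [0.599 0.453 0.057]
0.07 0  
0.08 0  
0.09 1 [0.518 0.407 0.09 ] [0.518 0.407 0.09 ]
```

View pics/w4.png

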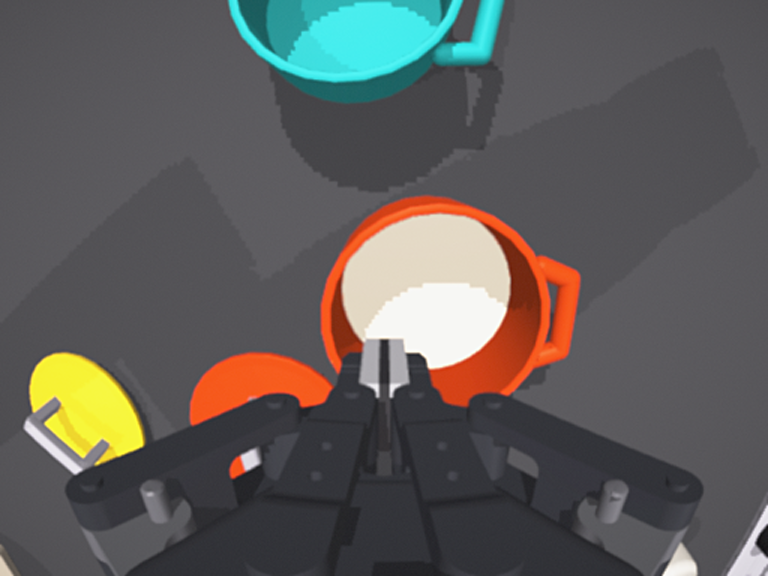

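The pan dropped back upright; it is now centred near (445,285) in the wrist view and shifted slightly towards -x. The pinch was too shallow. I rise, measure again and take a much deeper grip.

Emit:
servo_tool(
  rot=[
    [0, 0, 0],
    [0, 0, 0],
    [0, 0, 0],
    [0, 0, 0],
    [0, 0, 0],
  ],
  xyz=[
    [-0.01, 0, 0.04],
    [-0.02, 0, 0.08],
    [-0.022, 0.005, 0.1],
    [-0.022, 0.005, 0.1],
    [-0.022, 0.005, 0.1],
  ],
  claw=[0, 0.2, 0.4, 0.4, 0.4],
)

```text
clock: 3.68
eef_pos: [0.509, 0.4071, 0.1831]
orientation: [179.8, -0.1, 90.6]
ft_force: [-0.1, -0.7, 0.9]
gripper_width: 0.034
gripper_force: 0.0
```

```bash
cat >> h.py <<'E'
def pan(W,c,x,y,ztop=.055):
    for _ in range(2):
        p=rimfit(W,c,x,y,ztop-.006,.062); p=p[p[:,2]<ztop+.012]
        r=circ(p[:,:2]); d=np.hypot(*(p[:,:2]-r[:2]).T); p=p[abs(d-r[2])<.004]; r=circ(p[:,:2]); x,y=r[:2]
    # tilt of rim plane
    A=np.c_[p[:,:2]-r[:2],np.ones(len(p))]; k=np.linalg.lstsq(A,p[:,2],rcond=None)[0]
    q=rimfit(W,c,x,y,ztop-.03,.085); d=np.hypot(*(q[:,:2]-r[:2]).T); q=q[(d>r[2]+.008)&(q[:,2]<ztop)]
    print("pan",r.round(4),"n",len(p),"zrim",k[2].round(4),"tilt",np.degrees(np.arctan(np.hypot(*k[:2]))).round(1),"handle",(q.mean(0)-[*r[:2],0]).round(3) if len(q) else None); return r
E
python3 - <<'E'
from h import *
c,W,s=wrist(); st(); pan(W,c,.552,.408)
E
```

```text
t 3.73 pos [0.508  0.4062 0.1811] rpy [ 1.7997e+02 -2.0000e-02  9.0610e+01] F [ 0.2 -0.3 -0.4] w 0.0341 g 0.0
pan [0.5517 0.406  0.0455] n 1319 zrim 0.0541 tilt 0.6 handle [ 0.058 -0.002  0.044]
```

Emit:
servo_tool(
  rot=[
    [0, 0, 0],
    [0, 0, 0],
    [0, 0, 0],
    [0, 0, 0],
    [0, 0, 0],
  ],
  xyz=[
    [-0.002, 0, -0.04],
    [-0.002, 0, -0.08],
    [-0.002, 0, -0.115],
    [-0.002, 0, -0.135],
    [-0.002, 0, -0.142],
  ],
  claw=[0.4, 0.4, 0.4, 0.4, 0.4],
)

```text
clock: 4.15
eef_pos: [0.501, 0.4025, 0.0317]
orientation: [-179.4, 0.4, 90.6]
ft_force: [-1.2, -0.7, 0.6]
gripper_width: 0.0346
gripper_force: 0.0
```

Emit:
servo_tool(
  rot=[
    [0, 0, 0],
    [0, 0, 0],
    [0, 0, 0],
    [0, 0, 0],
    [0, 0, 0],
  ],
  xyz=[
    [0, 0, 0],
    [0, 0, 0],
    [0, 0, 0],
    [0, 0, 0],
    [0, 0, 0],
  ],
  claw=[0.4, 0.3, 0.15, 0, 0],
)

```text
clock: 4.57
eef_pos: [0.5076, 0.4071, 0.0411]
orientation: [179.8, -0.1, 90.6]
ft_force: [0.8, 0.7, 2.2]
gripper_width: 0.0024
gripper_force: 60.4
```

Emit:
servo_tool(
  rot=[
    [0, 0, 0],
    [0, 0, 0],
    [0, 0, 0],
    [0, 0, 0],
    [0, 0, 0],
  ],
  xyz=[
    [0, 0, 0],
    [0, 0, 0],
    [0, 0, 0],
    [0, 0, 0.002],
    [0, 0, 0.004],
  ],
  claw=[0, 0, 0, 0, 0],
)

```text
clock: 4.98
eef_pos: [0.5052, 0.4058, 0.0427]
orientation: [-179.9, 0.0, 90.6]
ft_force: [0.4, -1.2, -2.2]
gripper_width: 0.002
gripper_force: 59.8
```

Emit:
servo_tool(
  rot=[
    [0, 0, 0],
    [0, 0, 0],
    [0, 0, 0],
    [0, 0, 0],
    [0, 0, 0],
  ],
  xyz=[
    [0, 0, 0.002],
    [0, 0, 0.004],
    [0, 0, 0.006],
    [0, 0, 0.006],
    [0, 0, 0.006],
  ],
  claw=[0, 0, 0, 0, 0],
)

```text
clock: 5.4
eef_pos: [0.5059, 0.4061, 0.0489]
orientation: [-180.0, 0.0, 90.6]
ft_force: [-0.0, 0.1, -1.8]
gripper_width: 0.0021
gripper_force: 59.8
```

```bash
python3 - <<'E'
from h import *
c,W,s=wrist("w5"); st(); pan(W,c,.552,.406,.062)
E
```

```text
t 5.45 pos [0.5058 0.406  0.0488] rpy [-179.99    0.     90.6 ] F [-0.6 -0.2 -1.7] w 0.0022 g 59.8
pan [0.5508 0.407  0.0453] n 3382 zrim 0.061 tilt 1.1 handle [0.058 0.004 0.051]
```

The deep grip holds: 60 N, with tilt 1°. I carry the medium pan to the board.

Emit:
servo_tool(
  rot=[
    [0, 0, 0],
    [0, 0, 0],
    [0, 0, 0],
    [0, 0, 0],
    [0, 0, 0],
  ],
  xyz=[
    [0, 0, 0.01],
    [0, 0, 0.025],
    [0, 0, 0.04],
    [0, 0, 0.055],
    [0, 0, 0.06],
  ],
  claw=[0, 0, 0, 0, 0],
)

```text
clock: 5.87
eef_pos: [0.5076, 0.4072, 0.1122]
orientation: [179.8, -0.1, 90.6]
ft_force: [1.1, 0.2, -2.1]
gripper_width: 0.002
gripper_force: 59.8
```

Emit:
servo_tool(
  rot=[
    [0, 0, 0],
    [0, 0, 0],
    [0, 0, 0],
    [0, 0, 0],
    [0, 0, 0],
  ],
  xyz=[
    [0.003, -0.01, 0],
    [0.008, -0.03, 0],
    [0.014, -0.055, 0],
    [0.021, -0.08, 0],
    [0.027, -0.105, 0],
  ],
  claw=[0, 0, 0, 0, 0],
)

```text
clock: 6.28
eef_pos: [0.5324, 0.2991, 0.1078]
orientation: [-179.9, 0.1, 90.6]
ft_force: [-0.3, 0.5, -2.8]
gripper_width: 0.0021
gripper_force: 59.8
```

Emit:
servo_tool(
  rot=[
    [0, 0, 0],
    [0, 0, 0],
    [0, 0, 0],
    [0, 0, 0],
    [0, 0, 0],
  ],
  xyz=[
    [0.006, -0.025, 0],
    [0.012, -0.05, 0],
    [0.018, -0.075, 0],
    [0.024, -0.1, 0],
    [0.03, -0.12, 0],
  ],
  claw=[0, 0, 0, 0, 0],
)

```text
clock: 6.7
eef_pos: [0.5619, 0.1782, 0.1077]
orientation: [-179.9, 0.1, 90.5]
ft_force: [0.2, 0.7, -2.1]
gripper_width: 0.0022
gripper_force: 59.8
```

Emit:
servo_tool(
  rot=[
    [0, 0, 0],
    [0, 0, 0],
    [0, 0, 0],
    [0, 0, 0],
    [0, 0, 0],
  ],
  xyz=[
    [0.006, -0.025, 0],
    [0.012, -0.05, 0],
    [0.017, -0.07, 0],
    [0.02, -0.082, 0],
    [0.02, -0.082, 0],
  ],
  claw=[0, 0, 0, 0, 0],
)

```text
clock: 7.12
eef_pos: [0.5829, 0.0962, 0.1082]
orientation: [-179.9, 0.1, 90.4]
ft_force: [0.0, 0.5, -2.7]
gripper_width: 0.0023
gripper_force: 59.9
```

```bash
python3 - <<'E'
from h import *
c,W,s=wrist("w6"); st(); pan(W,c,.628,.1,.12)
h=cv2.cvtColor(c["frame"],cv2.COLOR_BGR2HSV)
m=(h[...,0]>10)&(h[...,0]<25)&(h[...,1]>60)&(h[...,1]<170)&(abs(W[...,2]-.018)<.008)&(W[...,0]<.75)
p=W[m]; print(len(p),np.percentile(p,[1,99],axis=0).round(3))
E
```

```text
t 7.17 pos [0.5825 0.0978 0.1082] rpy [-1.7992e+02 -1.0000e-02  9.0470e+01] F [ 1.   0.9 -2.4] w 0.0026 g 59.8
pan [0.6277 0.097  0.0453] n 3598 zrim 0.1198 tilt 1.3 handle [0.059 0.004 0.11 ]
15611 [[ 0.569 -0.016  0.015]
 [ 0.705  0.199  0.019]]
```

Emit:
servo_tool(
  rot=[
    [0, 0, 0],
    [0, 0, 0],
    [0, 0, 0],
    [0, 0, 0],
    [0, 0, 0],
  ],
  xyz=[
    [0.004, 0, -0.012],
    [0.004, 0, -0.024],
    [0.004, 0, -0.034],
    [0.004, 0, -0.042],
    [0.004, 0, -0.046],
  ],
  claw=[0, 0, 0, 0, 0],
)

```text
clock: 7.58
eef_pos: [0.5848, 0.0997, 0.0602]
orientation: [-179.8, 0.0, 90.7]
ft_force: [-0.5, 0.5, -1.6]
gripper_width: 0.0017
gripper_force: 59.9
```

Emit:
servo_tool(
  rot=[
    [0, 0, 0],
    [0, 0, 0],
    [0, 0, 0],
    [0, 0, 0],
    [0, 0, 0],
  ],
  xyz=[
    [0, 0, 0],
    [0, 0, 0],
    [0, 0, -0.001],
    [0, 0, -0.001],
    [0, 0, -0.001],
  ],
  claw=[0, 0, 0, 0.1, 0.3],
)

```text
clock: 8.0
eef_pos: [0.5882, 0.0991, 0.0631]
orientation: [179.9, -0.0, 90.6]
ft_force: [-0.5, -0.8, 0.1]
gripper_width: 0.0196
gripper_force: 0.0
```

Emit:
servo_tool(
  rot=[
    [0, 0, 0],
    [0, 0, 0],
    [0, 0, 0],
    [0, 0, 0],
    [0, 0, 0],
  ],
  xyz=[
    [0, 0, 0],
    [0, 0, 0.03],
    [0, 0, 0.07],
    [0, 0, 0.11],
    [0, 0, 0.15],
  ],
  claw=[0.4, 0.4, 0.4, 0.4, 0.4],
)

```text
clock: 8.42
eef_pos: [0.5868, 0.099, 0.214]
orientation: [180.0, -0.0, 90.6]
ft_force: [0.7, 0.0, 0.6]
gripper_width: 0.0339
gripper_force: 0.0
```

Emit:
servo_tool(
  rot=[
    [0, 0, 0],
    [0, 0, 0],
    [0, 0, 0],
    [0, 0, 0],
    [0, 0, 0],
  ],
  xyz=[
    [-0.03, 0.012, 0],
    [-0.06, 0.025, 0],
    [-0.09, 0.038, 0],
    [-0.12, 0.051, 0],
    [-0.154, 0.066, 0],
  ],
  claw=[0.4, 0.4, 0.4, 0.4, 0.4],
)

```text
clock: 8.83
eef_pos: [0.4327, 0.1654, 0.2128]
orientation: [179.9, -0.0, 90.5]
ft_force: [0.8, 0.9, -0.0]
gripper_width: 0.0342
gripper_force: 0.0
```

Emit:
servo_tool(
  rot=[
    [0, 0, 0],
    [0, 0, 0],
    [0, 0, 0],
    [0, 0, 0],
    [0, 0, 0],
  ],
  xyz=[
    [0, 0.005, 0],
    [0, 0.01, 0],
    [0, 0.015, 0],
    [0, 0.015, 0],
    [0, 0.015, 0],
  ],
  claw=[0.4, 0.4, 0.4, 0.4, 0.4],
)

```text
clock: 9.25
eef_pos: [0.4344, 0.1802, 0.2123]
orientation: [179.9, -0.0, 90.6]
ft_force: [0.4, 0.4, -0.9]
gripper_width: 0.0342
gripper_force: 0.0
```

```bash
python3 - <<'E'
from h import *
c,W,s=wrist("w7"); st(); pan(W,c,.472,.179,.055); 
c=robot.capture("top"); pan(cloud(c),c,.63,.097,.073)
E
```

```text
t 9.3 pos [0.4342 0.1799 0.2121] rpy [1.7996e+02 1.0000e-02 9.0560e+01] F [-0.7  0.2  0.5] w 0.0337 g 0.0
pan [0.4726 0.1804 0.0396] n 1041 zrim 0.0542 tilt 0.7 handle [ 0.05  -0.016  0.044]
pan [0.628  0.1008 0.0461] n 89 zrim 0.0724 tilt 0.7 handle [0.058 0.001 0.062]
```

View pics/w7.png

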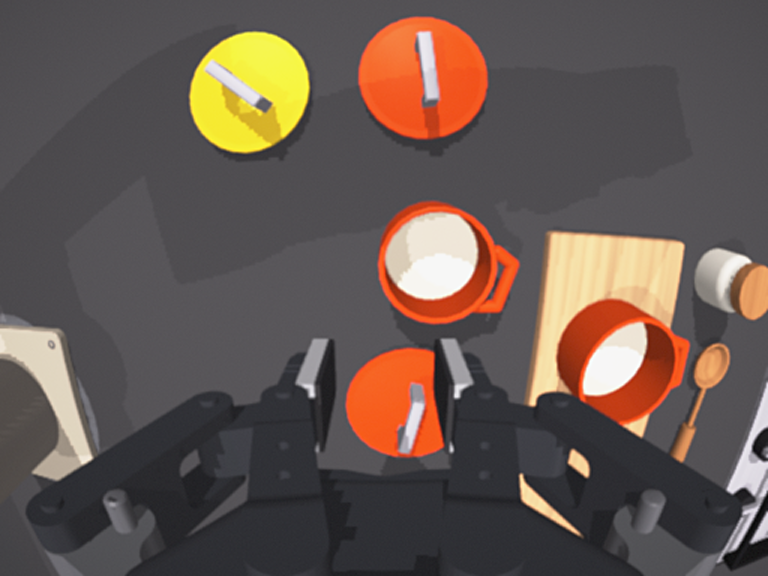

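The medium pan stands upright on the board at (622,360), and the small pan is at (438,262). I grip the small pan the same way.

Emit:
servo_tool(
  rot=[
    [0, 0, 0],
    [0, 0, 0],
    [0, 0, 0],
    [0, 0, 0],
    [0, 0, 0],
  ],
  xyz=[
    [-0.002, 0, -0.04],
    [-0.002, 0, -0.08],
    [-0.002, 0, -0.12],
    [-0.002, 0, -0.155],
    [-0.002, 0, -0.174],
  ],
  claw=[0.4, 0.4, 0.4, 0.4, 0.4],
)

```text
clock: 9.77
eef_pos: [0.4283, 0.1788, 0.0339]
orientation: [-179.7, 0.1, 90.5]
ft_force: [-0.7, 0.1, -0.6]
gripper_width: 0.0341
gripper_force: 0.0
```

Emit:
servo_tool(
  rot=[
    [0, 0, 0],
    [0, 0, 0],
    [0, 0, 0],
    [0, 0, 0],
    [0, 0, 0],
  ],
  xyz=[
    [0, 0, 0],
    [0, 0, 0],
    [0, 0, 0],
    [0, 0, 0],
    [0, 0, 0],
  ],
  claw=[0.4, 0.3, 0.15, 0, 0],
)

```text
clock: 10.18
eef_pos: [0.4332, 0.1805, 0.0399]
orientation: [179.8, -0.1, 90.6]
ft_force: [0.3, -0.5, 2.3]
gripper_width: 0.0037
gripper_force: 56.7
```

Emit:
servo_tool(
  rot=[
    [0, 0, 0],
    [0, 0, 0],
    [0, 0, 0],
    [0, 0, 0],
    [0, 0, 0],
  ],
  xyz=[
    [0, 0, 0],
    [0, 0, 0],
    [0, 0, 0.002],
    [0, 0, 0.005],
    [0, 0, 0.008],
  ],
  claw=[0, 0, 0, 0, 0],
)

```text
clock: 10.6
eef_pos: [0.4298, 0.1799, 0.0456]
orientation: [-179.9, 0.0, 90.6]
ft_force: [-0.5, 0.5, -3.0]
gripper_width: 0.0039
gripper_force: 56.7
```

```bash
python3 - <<'E'
from h import *
c,W,s=wrist(); st(); pan(W,c,.472,.18,.062)
E
```

```text
t 10.65 pos [0.4304 0.18   0.0462] rpy [-179.95    0.     90.61] F [ 0.2  0.1 -2.1] w 0.0039 g 56.8
pan [0.4689 0.1796 0.0395] n 2875 zrim 0.0595 tilt 0.9 handle [ 0.052 -0.01   0.048]
```

Emit:
servo_tool(
  rot=[
    [0, 0, 0],
    [0, 0, 0],
    [0, 0, 0],
    [0, 0, 0],
    [0, 0, 0],
  ],
  xyz=[
    [0, 0, 0.012],
    [0, 0, 0.032],
    [0, 0, 0.055],
    [0, 0, 0.075],
    [0, 0, 0.09],
  ],
  claw=[0, 0, 0, 0, 0],
)

```text
clock: 11.07
eef_pos: [0.4311, 0.1802, 0.1373]
orientation: [180.0, -0.0, 90.6]
ft_force: [0.3, 0.7, -1.6]
gripper_width: 0.0033
gripper_force: 56.8
```

Emit:
servo_tool(
  rot=[
    [0, 0, 0],
    [0, 0, 0],
    [0, 0, 0],
    [0, 0, 0],
    [0, 0, 0],
  ],
  xyz=[
    [0.002, -0.012, 0],
    [0.006, -0.035, 0],
    [0.01, -0.06, 0],
    [0.015, -0.085, 0],
    [0.02, -0.11, 0],
  ],
  claw=[0, 0, 0, 0, 0],
)

```text
clock: 11.48
eef_pos: [0.4502, 0.0692, 0.1356]
orientation: [-179.9, -0.0, 90.6]
ft_force: [0.0, 0.3, -2.4]
gripper_width: 0.0038
gripper_force: 56.9
```

Emit:
servo_tool(
  rot=[
    [0, 0, 0],
    [0, 0, 0],
    [0, 0, 0],
    [0, 0, 0],
    [0, 0, 0],
  ],
  xyz=[
    [0.015, -0.022, 0],
    [0.033, -0.044, 0],
    [0.051, -0.066, 0],
    [0.069, -0.088, 0],
    [0.085, -0.108, 0],
  ],
  claw=[0, 0, 0, 0, 0],
)

```text
clock: 11.9
eef_pos: [0.5363, -0.0393, 0.1355]
orientation: [-180.0, -0.0, 90.6]
ft_force: [0.3, 0.1, -2.3]
gripper_width: 0.0036
gripper_force: 56.9
```

Emit:
servo_tool(
  rot=[
    [0, 0, 0],
    [0, 0, 0],
    [0, 0, 0],
    [0, 0, 0],
    [0, 0, 0],
  ],
  xyz=[
    [0.018, -0.013, 0],
    [0.036, -0.024, 0],
    [0.05, -0.031, 0],
    [0.056, -0.032, 0],
    [0.056, -0.032, 0],
  ],
  claw=[0, 0, 0, 0, 0],
)

```text
clock: 12.32
eef_pos: [0.5927, -0.0702, 0.1354]
orientation: [-180.0, -0.0, 90.6]
ft_force: [0.8, 0.5, -2.1]
gripper_width: 0.0033
gripper_force: 56.8
```

```bash
python3 - <<'E'
from h import *
c,W,s=wrist(); st(); pan(W,c,.63,-.07,.15)
E
```

```text
t 12.37 pos [ 0.5914 -0.0696  0.1353] rpy [-1.799e+02 -4.000e-02  9.060e+01] F [-0.5 -1.  -3.1] w 0.0035 g 56.8
pan [ 0.6317 -0.0704  0.0394] n 3142 zrim 0.149 tilt 1.0 handle [ 0.052 -0.01   0.138]
```

Emit:
servo_tool(
  rot=[
    [0, 0, 0],
    [0, 0, 0],
    [0, 0, 0],
    [0, 0, 0],
    [0, 0, 0],
  ],
  xyz=[
    [0, 0, -0.02],
    [0, 0, -0.042],
    [0, 0, -0.06],
    [0, 0, -0.07],
    [0, 0, -0.0755],
  ],
  claw=[0, 0, 0, 0, 0],
)

```text
clock: 12.78
eef_pos: [0.589, -0.0687, 0.0585]
orientation: [-179.7, -0.1, 90.6]
ft_force: [-1.4, -0.3, -1.1]
gripper_width: 0.0039
gripper_force: 56.9
```

Emit:
servo_tool(
  rot=[
    [0, 0, 0],
    [0, 0, 0],
    [0, 0, 0],
    [0, 0, 0],
    [0, 0, 0],
  ],
  xyz=[
    [0, 0, 0],
    [0, 0, 0],
    [0, 0, -0.001],
    [0, 0, -0.001],
    [0, 0, -0.001],
  ],
  claw=[0, 0, 0, 0.1, 0.3],
)

```text
clock: 13.2
eef_pos: [0.5933, -0.0702, 0.0609]
orientation: [179.8, 0.0, 90.6]
ft_force: [0.4, -0.4, 0.0]
gripper_width: 0.0193
gripper_force: 0.0
```

Emit:
servo_tool(
  rot=[
    [0, 0, 0],
    [0, 0, 0],
    [0, 0, 0],
    [0, 0, 0],
    [0, 0, 0],
  ],
  xyz=[
    [0, 0, 0],
    [0, 0, 0.03],
    [0, 0, 0.07],
    [0, 0, 0.11],
    [0, 0, 0.15],
  ],
  claw=[0.4, 0.4, 0.4, 0.4, 0.4],
)

```text
clock: 13.62
eef_pos: [0.5919, -0.07, 0.2116]
orientation: [180.0, 0.0, 90.6]
ft_force: [0.4, -0.0, -0.6]
gripper_width: 0.0338
gripper_force: 0.0
```

Emit:
servo_tool(
  rot=[
    [0, 0, 0],
    [0, 0, 0],
    [0, 0, 0],
    [0, 0, 0],
    [0, 0, 0],
  ],
  xyz=[
    [0, -0.03, 0.01],
    [0, -0.07, 0.02],
    [0, -0.09, 0.03],
    [0, -0.1, 0.03],
    [0, -0.1, 0.03],
  ],
  claw=[0.4, 0.4, 0.4, 0.4, 0.4],
)

```text
clock: 14.03
eef_pos: [0.5927, -0.1721, 0.2405]
orientation: [179.8, 0.1, 90.4]
ft_force: [1.7, -0.5, -0.2]
gripper_width: 0.0344
gripper_force: 0.0
```

```bash
cat >> h.py <<'E'
def lid(W,c,x,y,z0=0,rad=.07):
    h=cv2.cvtColor(c["frame"],cv2.COLOR_BGR2HSV); m=(h[...,0]<15)&(h[...,1]>110)
    near=np.hypot(W[...,0]-x,W[...,1]-y)<rad
    p=W[m&near&(abs(W[...,2]-z0-.013)<.005)]
    r=circ(cv2.convexHull(p[:,:2].astype(np.float32))[:,0])
    A=np.c_[p[:,:2]-r[:2],np.ones(len(p))]; k=np.linalg.lstsq(A,p[:,2],rcond=None)[0]
    b=W[near&(h[...,1]<70)&(abs(W[...,2]-z0-.045)<.007)]
    e,v=np.linalg.eigh(np.cov(b[:,:2].T)); a=np.degrees(np.arctan2(v[1,1],v[0,1]))
    t=b[:,:2]@v[:,1]; mid=v[:,1]*(np.percentile(t,1)+np.percentile(t,99))/2+v[:,0]*np.median(b[:,:2]@v[:,0])
    print("lid disc",r.round(4),"z",k[2].round(4),"tilt",np.degrees(np.arctan(np.hypot(*k[:2]))).round(1),"bar",mid.round(4),"len",(np.percentile(t,99)-np.percentile(t,1)).round(3),"dir",(a%180).round(1),"top",np.percentile(b[:,2],90).round(4),len(b))
E
python3 - <<'E'
from h import *
c,W,s=wrist("w8"); st(); pan(W,c,.631,-.07,.073); pan(W,c,.63,.1,.073)
c=robot.capture("top"); W=cloud(c)
pan(W,c,.631,-.07,.073); pan(W,c,.63,.1,.073)
for q in [(.466,.319),(.457,.043),(.467,-.233)]: lid(W,c,*q)
E
```

```text
t 14.08 pos [ 0.592  -0.1703  0.2393] rpy [ 1.7998e+02 -3.0000e-02  9.0510e+01] F [-0.5  0.1 -0.1] w 0.0343 g 0.0
pan [ 0.6313 -0.0713  0.0395] n 964 zrim 0.0723 tilt 0.4 handle [ 0.05  -0.016  0.062]h.py:13: RuntimeWarning: Mean of empty slice.
  s=least_squares(f,[*p.mean(0),.045],loss='soft_l1',f_scale=.002); return s.x
  ret = um.true_divide(
Traceback (most recent call last):
  File "h.py", line 48, in pan
    r=circ(p[:,:2]); d=np.hypot(*(p[:,:2]-r[:2]).T); p=p[abs(d-r[2])<.004]; r=circ(p[:,:2]); x,y=r[:2]
  File "h.py", line 13, in circ
    s=least_squares(f,[*p.mean(0),.045],loss='soft_l1',f_scale=.002); return s.x
ValueError: Initial guess is outside of provided bounds
```

Emit:
servo_tool(
  rot=[
    [0, 0, -4],
    [0, 0, -8],
    [0, 0, -12],
    [0, 0, -16],
    [0, 0, -18.5],
  ],
  xyz=[
    [-0.025, -0.013, -0.008],
    [-0.05, -0.026, -0.016],
    [-0.08, -0.042, -0.025],
    [-0.11, -0.055, -0.035],
    [-0.124, -0.063, -0.04],
  ],
  claw=[0.4, 0.4, 0.4, 0.4, 0.4],
)

```text
clock: 14.5
eef_pos: [0.4636, -0.2306, 0.1967]
orientation: [-179.6, -0.1, 72.0]
ft_force: [-0.4, -0.9, -0.2]
gripper_width: 0.0339
gripper_force: 0.0
```

Emit:
servo_tool(
  rot=[
    [0, 0, 0],
    [0, 0, 0],
    [0, 0, 0],
    [0, 0, 0],
    [0, 0, 0],
  ],
  xyz=[
    [0, 0, 0],
    [0, 0, 0],
    [0, 0, 0],
    [0, 0, 0],
    [0, 0, 0],
  ],
  claw=[0.4, 0.4, 0.4, 0.4, 0.4],
)

```text
clock: 14.92
eef_pos: [0.4693, -0.2324, 0.1998]
orientation: [179.9, -0.0, 72.2]
ft_force: [-0.6, 0.1, -0.1]
gripper_width: 0.034
gripper_force: 0.0
```

```bash
python3 - <<'E'
from h import *
c,W,s=wrist("w9"); st(); lid(W,c,.468,-.233); pan(W,c,.6313,-.0713,.073)
c=robot.capture("top"); W=cloud(c)
pan(W,c,.631,-.07,.073); pan(W,c,.63,.1,.073)
for q in [(.466,.319),(.457,.043),(.467,-.233)]: lid(W,c,*q)
E
```

```text
t 14.97 pos [ 0.4692 -0.2325  0.1998] rpy [179.95   0.    72.2 ] F [ 0.1 -0.6 -0.4] w 0.034 g 0.0
lid disc [ 0.4679 -0.2333  0.0434] z 0.0121 tilt 0.1 bar [ 0.4674 -0.233 ] len 0.049 dir 71.6 top 0.0486 475
pan [ 0.6303 -0.0722  0.0392] n 395 zrim 0.0717 tilt 1.1 handle [ 0.044 -0.03   0.062]
pan [ 0.6269 -0.0689  0.0399] n 84 zrim 0.0728 tilt 0.7 handle [ 0.05  -0.016  0.062]
pan [0.6279 0.1006 0.0459] n 83 zrim 0.0726 tilt 1.0 handle [0.058 0.001 0.062]
lid disc [0.4599 0.3215 0.0487] z 0.0126 tilt 0.2 bar [0.4612 0.3209] len 0.048 dir 98.5 top 0.0508 39
lid disc [0.4545 0.0452 0.0549] z 0.0126 tilt 0.1 bar [0.4547 0.0449] len 0.047 dir 76.1 top 0.0512 41
lid disc [ 0.4645 -0.2299  0.0424] z 0.0128 tilt 1.5 bar [ 0.4693 -0.2162] len 0.019 dir 73.8 top 0.0492 14
```

View pics/w9.png

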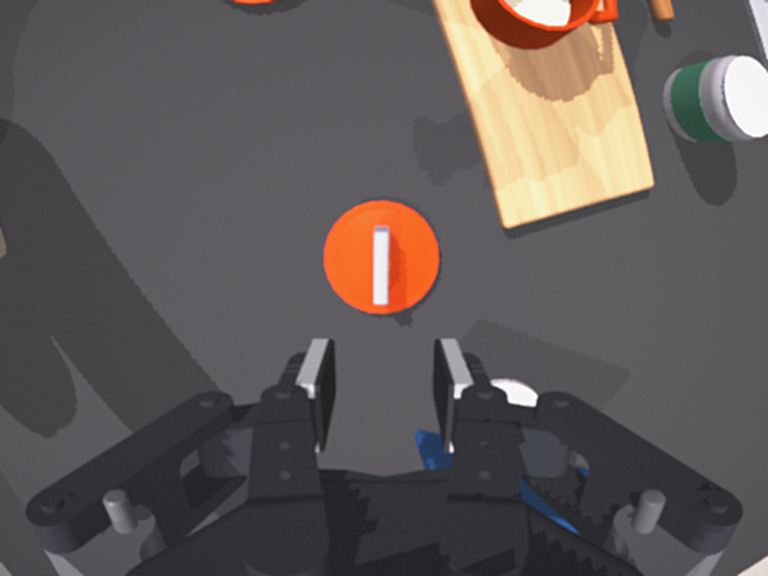

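The small lid is centred at (381,257) in the wrist view: disc Ø≈88, bar aligned at 71.6°. I go down to grip its bar.

Emit:
servo_tool(
  rot=[
    [0, 0, 0],
    [0, 0, -0.5],
    [0, 0, -0.5],
    [0, 0, -0.5],
    [0, 0, -0.5],
  ],
  xyz=[
    [-0.001, 0, -0.035],
    [-0.002, 0, -0.07],
    [-0.002, 0, -0.105],
    [-0.002, 0, -0.135],
    [-0.002, 0, -0.151],
  ],
  claw=[0.4, 0.4, 0.4, 0.4, 0.4],
)

```text
clock: 15.43
eef_pos: [0.464, -0.2312, 0.0448]
orientation: [-179.7, -0.1, 71.6]
ft_force: [-1.4, -0.1, -0.5]
gripper_width: 0.0341
gripper_force: 0.0
```

Emit:
servo_tool(
  rot=[
    [0, 0, 0],
    [0, 0, 0],
    [0, 0, 0],
    [0, 0, 0],
    [0, 0, 0],
  ],
  xyz=[
    [0, 0, 0],
    [0, 0, 0],
    [0, 0, 0],
    [0, 0, 0],
    [0, 0, 0],
  ],
  claw=[0.4, 0.3, 0.15, 0, 0],
)

```text
clock: 15.85
eef_pos: [0.4676, -0.2339, 0.0503]
orientation: [179.8, 0.1, 71.6]
ft_force: [0.4, 0.1, 0.2]
gripper_width: -0.0003
gripper_force: 0.0
```

Emit:
servo_tool(
  rot=[
    [0, 0, 0],
    [0, 0, 0],
    [0, 0, 0],
    [0, 0, 0],
    [0, 0, 0],
  ],
  xyz=[
    [0, 0, 0],
    [0, 0, 0.005],
    [0, 0, 0.015],
    [0, 0, 0.02],
    [0, 0, 0.02],
  ],
  claw=[0, 0, 0, 0, 0],
)

```text
clock: 16.27
eef_pos: [0.4674, -0.2339, 0.0706]
orientation: [179.8, 0.1, 71.6]
ft_force: [-0.8, 0.1, -0.4]
gripper_width: -0.0
gripper_force: 0.0
```

```bash
python3 - <<'E'
from h import *
c,W,s=wrist(); st(); lid(W,c,.468,-.233,.02)
E
```

```text
t 16.32 pos [ 0.467  -0.2336  0.0699] rpy [1.7984e+02 4.0000e-02 7.1600e+01] F [ 0.5  0.5 -0.4] w -0.0002 g 0.0Traceback (most recent call last):
  File "<stdin>", line 2, in <module>
  File "h.py", line 57, in lid
    r=circ(cv2.convexHull(p[:,:2].astype(np.float32))[:,0])
           ~~~~~~~~~~~~~~~~~~~~~~~~~~~~~~~~~~~~~~~~~~^^^^^
TypeError: 'NoneType' object is not subscriptable
```

```bash
python3 - <<'E'
from h import *
c,W,s=wrist("w10"); st()
c=robot.capture("top"); W=cloud(c)
for q in [(.466,.319),(.457,.043),(.467,-.233)]:
  try: lid(W,c,*q)
  except Exception as e: print(q,e)
report(c)
E
```

```text
t 16.37 pos [ 0.4665 -0.2333  0.0692] rpy [1.7991e+02 2.0000e-02 7.1600e+01] F [-0.2 -0.4  0.4] w -0.0 g 0.0
lid disc [0.4603 0.3217 0.049 ] z 0.0127 tilt 0.1 bar [0.4609 0.3207] len 0.048 dir 98.5 top 0.0513 40
lid disc [0.4545 0.0452 0.0547] z 0.0126 tilt 0.0 bar [0.4544 0.0449] len 0.047 dir 76.7 top 0.0502 37
lid disc [ 0.4674 -0.2242  0.0369] z 0.0124 tilt 0.5 bar [ 0.4689 -0.2131] len 0.013 dir 102.9 top 0.0493 11
px [232. 152.] n 87 z90 0.075 med [0.702 0.117 0.063] circ [0.6787 0.1089 0.0358] ext [0.029 0.07  0.011]
px [176. 217.] n 292 z90 0.017 med [0.478 0.307 0.012] circ [0.4617 0.3185 0.0452] ext [0.086 0.09  0.011]
px [251. 223.] n 557 z90 0.017 med [0.456 0.046 0.012] circ [0.456  0.0438 0.0523] ext [0.101 0.106 0.011]
px [322. 218.] n 80 z90 0.017 med [ 0.486 -0.205  0.011] circ [ 0.4695 -0.2238  0.0324] ext [0.054 0.036 0.008]
```

View pics/w10.png

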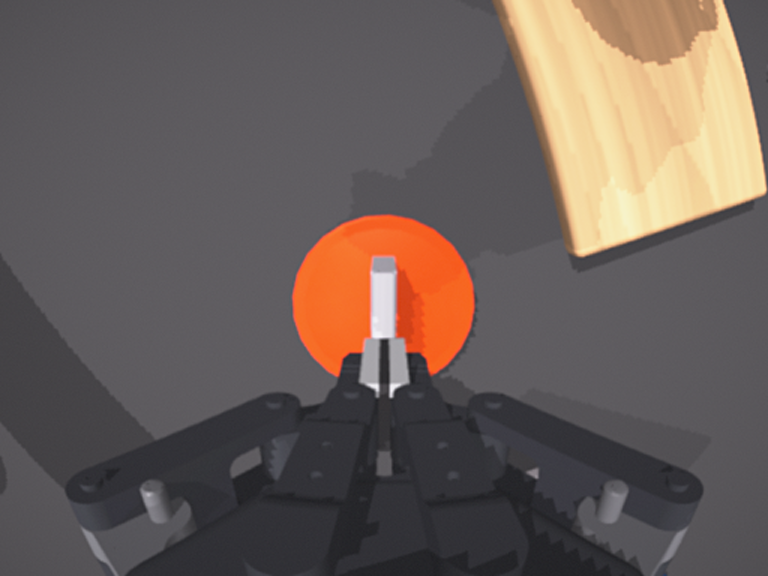

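```bash
python3 - <<'E'
from h import *
c,W,s=wrist(); st(); print(s["eef_pos"])
for v in range(168,262,6): print(v,[W[v,u].round(4).tolist() for u in (248,255,263)])
E
```

```text
t 16.47 pos [ 0.4658 -0.2328  0.0684] rpy [-179.99   -0.     71.6 ] F [-0.3 -0.1 -0.2] w -0.0004 g 0.0
[ 0.4660777  -0.23298735  0.06869553]
168 [[0.4707, -0.2052, 0.013], [0.4752, -0.2067, 0.0133], [0.4803, -0.2086, 0.012]]
174 [[0.4694, -0.209, 0.0142], [0.4747, -0.2084, 0.0251], [0.4795, -0.2104, 0.0233]]
180 [[0.468, -0.2131, 0.0135], [0.4747, -0.2085, 0.0421], [0.4792, -0.2097, 0.0433]]
186 [[0.4667, -0.217, 0.0141], [0.474, -0.2106, 0.0481], [0.4783, -0.212, 0.048]]
192 [[0.4653, -0.2211, 0.0135], [0.4728, -0.2142, 0.0469], [0.4771, -0.2158, 0.0463]]
198 [[0.4639, -0.2251, 0.0139], [0.4717, -0.2174, 0.0479], [0.4762, -0.2185, 0.0489]]
204 [[0.4624, -0.2295, 0.0131], [0.4705, -0.2209, 0.0476], [0.475, -0.2221, 0.0483]]
210 [[0.4611, -0.2334, 0.0143], [0.4694, -0.2244, 0.0473], [0.4738, -0.226, 0.0472]]
216 [[0.4597, -0.2376, 0.0144], [0.4683, -0.2277, 0.0481], [0.4727, -0.2293, 0.0479]]
222 [[0.4582, -0.2419, 0.0143], [0.467, -0.2315, 0.0474], [0.4714, -0.2333, 0.0468]]
228 [[0.4664, -0.2226, 0.0776], [0.4697, -0.2237, 0.0775], [0.4735, -0.2242, 0.0793]]
234 [[0.4668, -0.2222, 0.0862], [0.4697, -0.2235, 0.0855], [0.4734, -0.2242, 0.0868]]
240 [[0.4668, -0.2227, 0.092], [0.4697, -0.2237, 0.092], [0.473, -0.2248, 0.0918]]
246 [[0.4668, -0.2229, 0.0978], [0.4698, -0.2234, 0.0989], [0.473, -0.2245, 0.0987]]
252 [[0.4671, -0.2227, 0.1041], [0.47, -0.2227, 0.1058], [0.4728, -0.2248, 0.1036]]
258 [[0.4668, -0.2237, 0.1074], [0.4694, -0.2246, 0.1072], [0.4725, -0.2254, 0.1077]]
```

The picture shows the lid untouched at (383,300), with the closed fingertips still above its bar. By depth the tips sit about 5 mm behind the reported TCP, roughly 30 mm higher than the stated geometry. That also explains the shallow first pinch. I correct for it and go down again.

Emit:
servo_tool(
  rot=[
    [0, 0, 0],
    [0, 0, 0],
    [0, 0, 0],
    [0, 0, 0],
    [0, 0, 0],
  ],
  xyz=[
    [0.001, 0, 0],
    [0.001, 0, 0],
    [0.001, 0, -0.01],
    [0.001, 0, -0.02],
    [0.001, 0, -0.03],
  ],
  claw=[0.2, 0.4, 0.4, 0.4, 0.4],
)

```text
clock: 16.88
eef_pos: [0.4666, -0.2326, 0.0371]
orientation: [-180.0, -0.0, 71.6]
ft_force: [-0.4, 0.7, -0.3]
gripper_width: 0.0343
gripper_force: 0.0
```

Emit:
servo_tool(
  rot=[
    [0, 0, 0],
    [0, 0, 0],
    [0, 0, 0],
    [0, 0, 0],
    [0, 0, 0],
  ],
  xyz=[
    [0, 0, -0.007],
    [0, 0, -0.013],
    [0, 0, -0.017],
    [0, 0, -0.017],
    [0, 0, -0.017],
  ],
  claw=[0.4, 0.4, 0.4, 0.4, 0.4],
)

```text
clock: 17.3
eef_pos: [0.4668, -0.2329, 0.0211]
orientation: [-180.0, -0.0, 71.6]
ft_force: [-0.2, 0.3, -0.0]
gripper_width: 0.0339
gripper_force: 0.0
```

Emit:
servo_tool(
  rot=[
    [0, 0, 0],
    [0, 0, 0],
    [0, 0, 0],
    [0, 0, 0],
    [0, 0, 0],
  ],
  xyz=[
    [0, 0, 0],
    [0, 0, 0],
    [0, 0, 0],
    [0, 0, 0],
    [0, 0, 0],
  ],
  claw=[0.3, 0.2, 0.1, 0, 0],
)

```text
clock: 17.72
eef_pos: [0.4672, -0.2331, 0.0219]
orientation: [180.0, 0.0, 71.6]
ft_force: [-1.4, 0.6, 3.2]
gripper_width: 0.0088
gripper_force: 58.5
```

```bash
python3 - <<'E'
from h import *
c,W,s=wrist("w11"); st(); lid(W,c,.468,-.233)
for v in range(200,262,6): print(v,[W[v,u].round(4).tolist() for u in (238,270)])
E
```

```text
t 17.77 pos [ 0.4672 -0.2331  0.0219] rpy [1.7996e+02 2.0000e-02 7.1600e+01] F [-0.7 -0.4  3.3] w 0.0089 g 58.6
lid disc [ 0.468  -0.2333  0.0436] z 0.0122 tilt 0.9 bar [ 0.4684 -0.2323] len 0.049 dir 71.8 top 0.0488 2855
200 [[0.4651, -0.2121, 0.0142], [0.4813, -0.2176, 0.0139]]
206 [[0.4639, -0.2155, 0.0133], [0.4803, -0.2207, 0.0141]]
212 [[0.4628, -0.2186, 0.0137], [0.4793, -0.2238, 0.0145]]
218 [[0.4616, -0.2221, 0.0131], [0.4782, -0.2271, 0.0145]]
224 [[0.4604, -0.2254, 0.0131], [0.4772, -0.2305, 0.0142]]
230 [[0.463, -0.2213, 0.0333], [0.4777, -0.2256, 0.0347]]
236 [[0.4635, -0.2212, 0.0411], [0.4774, -0.2254, 0.042]]
242 [[0.4638, -0.2215, 0.0473], [0.4771, -0.2256, 0.048]]
248 [[0.4642, -0.2215, 0.0536], [0.4768, -0.226, 0.053]]
254 [[0.4645, -0.2214, 0.0594], [0.4766, -0.2256, 0.0591]]
260 [[0.4651, -0.2208, 0.066], [0.4759, -0.2274, 0.0608]]
```

Emit:
servo_tool(
  rot=[
    [0, 0, 0],
    [0, 0, 0],
    [0, 0, 0],
    [0, 0, 0],
    [0, 0, 0],
  ],
  xyz=[
    [0, 0, 0.01],
    [0, 0, 0.035],
    [0, 0, 0.065],
    [0, 0, 0.095],
    [0, 0, 0.11],
  ],
  claw=[0, 0, 0, 0, 0],
)

```text
clock: 18.18
eef_pos: [0.4686, -0.2339, 0.1354]
orientation: [179.7, 0.1, 71.6]
ft_force: [0.6, -0.8, -1.5]
gripper_width: 0.0089
gripper_force: 58.7
```

Emit:
servo_tool(
  rot=[
    [0, 0, 0],
    [0, 0, 0],
    [0, 0, 0],
    [0, 0, 0],
    [0, 0, 0],
  ],
  xyz=[
    [0.01, 0.01, 0],
    [0.028, 0.028, 0],
    [0.048, 0.048, 0],
    [0.068, 0.068, 0],
    [0.085, 0.085, 0],
  ],
  claw=[0, 0, 0, 0, 0],
)

```text
clock: 18.6
eef_pos: [0.5528, -0.1466, 0.1319]
orientation: [180.0, -0.0, 71.6]
ft_force: [-0.5, -0.4, -1.3]
gripper_width: 0.0088
gripper_force: 58.7
```

Emit:
servo_tool(
  rot=[
    [0, 0, 0],
    [0, 0, 0],
    [0, 0, 0],
    [0, 0, 0],
    [0, 0, 0],
  ],
  xyz=[
    [0.02, 0.02, 0],
    [0.045, 0.045, 0],
    [0.065, 0.063, 0],
    [0.077, 0.076, 0],
    [0.077, 0.076, 0],
  ],
  claw=[0, 0, 0, 0, 0],
)

```text
clock: 19.02
eef_pos: [0.6312, -0.0695, 0.1317]
orientation: [179.9, -0.1, 71.8]
ft_force: [0.7, -0.4, -0.4]
gripper_width: 0.0088
gripper_force: 58.7
```

Emit:
servo_tool(
  rot=[
    [0, 0, 0],
    [0, 0, 0],
    [0, 0, 0],
    [0, 0, 0],
    [0, 0, 0],
  ],
  xyz=[
    [0, 0, 0],
    [0, 0, 0],
    [0, 0, 0],
    [0, 0, 0],
    [0, 0, 0],
  ],
  claw=[0, 0, 0, 0, 0],
)

```text
clock: 19.43
eef_pos: [0.6283, -0.0727, 0.1315]
orientation: [-180.0, 0.0, 71.5]
ft_force: [0.2, -0.3, -2.1]
gripper_width: 0.0085
gripper_force: 58.7
```

```bash
python3 - <<'E'
from h import *
c,W,s=wrist("w12"); st(); lid(W,c,.63,-.0715,.11); lid(W,c,.63,-.0715,.115)
p=rimfit(W,c,.631,-.0715,.03,.08); p=p[(p[:,2]<.078)]; print(len(p),p.min(0),p.max(0))
E
```

```text
t 19.48 pos [ 0.6284 -0.0726  0.1315] rpy [-179.99    0.     71.53] F [-0.7  0.2 -1.4] w 0.0088 g 58.7
lid disc [ 0.629  -0.0728  0.0435] z 0.1217 tilt 0.9 bar [ 0.6295 -0.0719] len 0.049 dir 71.6 top 0.1584 2845
lid disc [ 0.6288 -0.0708  0.0303] z 0.1236 tilt 0.1 bar [ 0.6295 -0.072 ] len 0.049 dir 71.6 top 0.1612 2793
1542 [ 0.6098985  -0.10744002  0.03033866] [ 0.69358254 -0.0289684   0.07463812]
```

View pics/w12.png

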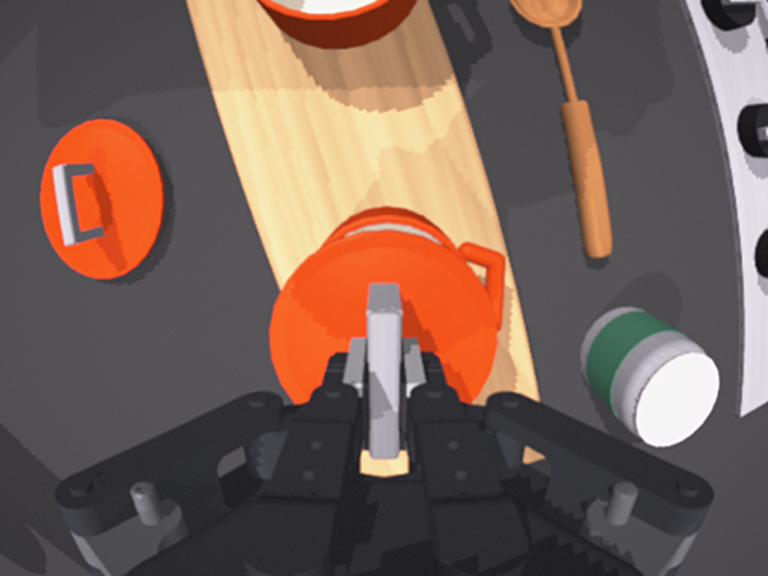

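The lid is over the pan, with the pan's far rim showing at (385,225). The lid needs about (+2, +1) mm of shift, then it can go down.

Emit:
servo_tool(
  rot=[
    [0, 0, 0],
    [0, 0, 0],
    [0, 0, 0],
    [0, 0, 0],
    [0, 0, 0],
  ],
  xyz=[
    [0.002, 0.0013, 0],
    [0.002, 0.0013, -0.008],
    [0.002, 0.0013, -0.016],
    [0.002, 0.0013, -0.022],
    [0.002, 0.0013, -0.026],
  ],
  claw=[0, 0, 0, 0, 0],
)

```text
clock: 19.9
eef_pos: [0.6299, -0.0704, 0.1036]
orientation: [-179.9, 0.0, 71.6]
ft_force: [-0.4, -0.1, -1.3]
gripper_width: 0.0088
gripper_force: 58.7
```

Emit:
servo_tool(
  rot=[
    [0, 0, 0],
    [0, 0, 0],
    [0, 0, 0],
    [0, 0, 0],
    [0, 0, 0],
  ],
  xyz=[
    [0, 0, -0.004],
    [0, 0, -0.008],
    [0, 0, -0.012],
    [0, 0, -0.015],
    [0, 0, -0.016],
  ],
  claw=[0, 0, 0, 0, 0],
)

```text
clock: 20.32
eef_pos: [0.6306, -0.0705, 0.0889]
orientation: [-179.9, 0.0, 71.6]
ft_force: [-2.6, 0.9, 3.3]
gripper_width: 0.0087
gripper_force: 59.3
```

Emit:
servo_tool(
  rot=[
    [0, 0, 0],
    [0, 0, 0],
    [0, 0, 0],
    [0, 0, 0],
    [0, 0, 0],
  ],
  xyz=[
    [0, 0, 0],
    [0, 0, 0],
    [0, 0, 0],
    [0, 0, 0],
    [0, 0, 0],
  ],
  claw=[0, 0, 0, 0, 0],
)

```text
clock: 20.73
eef_pos: [0.6311, -0.0707, 0.0896]
orientation: [180.0, -0.0, 71.6]
ft_force: [1.0, 0.3, -1.6]
gripper_width: 0.0085
gripper_force: 58.7
```

```bash
python3 - <<'E'
from h import *
c,W,s=wrist(); st(); lid(W,c,.631,-.0715,.067)
E
```

```text
t 20.78 pos [ 0.6311 -0.0706  0.0896] rpy [179.98  -0.    71.6 ] F [ 0.5 -0.1 -0.9] w 0.0091 g 58.7
lid disc [ 0.6319 -0.0706  0.0434] z 0.0799 tilt 1.0 bar [ 0.6324 -0.0698] len 0.049 dir 71.7 top 0.1163 2824
```

Emit:
servo_tool(
  rot=[
    [0, 0, 0],
    [0, 0, 0],
    [0, 0, 0],
    [0, 0, 0],
    [0, 0, 0],
  ],
  xyz=[
    [0, 0, -0.001],
    [0, 0, -0.001],
    [0, 0, -0.001],
    [0, 0, -0.001],
    [0, 0, -0.001],
  ],
  claw=[0, 0.1, 0.2, 0.35, 0.4],
)

```text
clock: 21.2
eef_pos: [0.6311, -0.0707, 0.0885]
orientation: [180.0, -0.0, 71.6]
ft_force: [-0.7, -0.2, 0.9]
gripper_width: 0.0341
gripper_force: 0.0
```

Emit:
servo_tool(
  rot=[
    [0, 0, 0],
    [0, 0, 0],
    [0, 0, 0],
    [0, 0, 0],
    [0, 0, 0],
  ],
  xyz=[
    [0, 0, 0],
    [0, 0, 0.02],
    [0, 0, 0.05],
    [0, 0, 0.08],
    [0, 0, 0.1],
  ],
  claw=[0.4, 0.4, 0.4, 0.4, 0.4],
)

```text
clock: 21.62
eef_pos: [0.632, -0.0708, 0.1913]
orientation: [179.8, -0.0, 71.6]
ft_force: [0.4, 0.5, 0.4]
gripper_width: 0.0342
gripper_force: 0.0
```

```bash
python3 - <<'E'
from h import *
c,W,s=wrist("w13"); st(); lid(W,c,.631,-.0715,.067); pan(W,c,.63,.1,.073)
c=robot.capture("top"); W=cloud(c); pan(W,c,.63,.1,.073)
for q in [(.466,.319),(.457,.043)]: lid(W,c,*q)
E
```

```text
t 21.67 pos [ 0.6345 -0.0713  0.1956] rpy [ 1.7943e+02 -6.0000e-02  7.1610e+01] F [ 2.  -1.1  3.1] w 0.0341 g 0.0
lid disc [ 0.6319 -0.0709  0.0435] z 0.0791 tilt 0.2 bar [ 0.632  -0.0702] len 0.05 dir 72.0 top 0.1154 820
pan [0.6628 0.1089 0.0453] n 644 zrim 0.0728 tilt 1.3 handle [ 0.051 -0.023  0.06 ]
pan [0.6583 0.112  0.0461] n 81 zrim 0.0723 tilt 0.7 handle [0.06  0.002 0.061]
lid disc [0.4601 0.3217 0.0492] z 0.0129 tilt 0.1 bar [0.461  0.3208] len 0.049 dir 98.1 top 0.0512 42
lid disc [0.4554 0.0485 0.0524] z 0.0127 tilt 0.8 bar [0.4571 0.0538] len 0.029 dir 79.0 top 0.0502 24
```

The small lid is seated level. The medium pan has been knocked about 35 mm towards +x and still stands upright, slightly over the board's far edge. I pick it up again and put it back in the middle.

Emit:
servo_tool(
  rot=[
    [0, 0, 4],
    [0, 0, 8],
    [0, 0, 12],
    [0, 0, 16],
    [0, 0, 19],
  ],
  xyz=[
    [-0.003, 0.036, 0],
    [-0.006, 0.072, 0],
    [-0.009, 0.108, 0],
    [-0.012, 0.144, 0],
    [-0.015, 0.18, 0],
  ],
  claw=[0.4, 0.4, 0.4, 0.4, 0.4],
)

```text
clock: 22.13
eef_pos: [0.615, 0.1108, 0.1872]
orientation: [-179.9, 0.0, 90.7]
ft_force: [-0.2, 0.2, 0.5]
gripper_width: 0.0338
gripper_force: 0.0
```

Emit:
servo_tool(
  rot=[
    [0, 0, 0],
    [0, 0, 0],
    [0, 0, 0],
    [0, 0, 0],
    [0, 0, 0],
  ],
  xyz=[
    [0, 0, 0],
    [0, 0, 0],
    [0, 0, 0],
    [0, 0, 0],
    [0, 0, 0],
  ],
  claw=[0.4, 0.4, 0.4, 0.4, 0.4],
)

```text
clock: 22.55
eef_pos: [0.616, 0.108, 0.188]
orientation: [-180.0, 0.0, 90.5]
ft_force: [0.3, 0.3, -0.4]
gripper_width: 0.0342
gripper_force: 0.0
```

```bash
python3 - <<'E'
from h import *
c,W,s=wrist("w14"); st(); pan(W,c,.662,.109,.073)
h=cv2.cvtColor(c["frame"],cv2.COLOR_BGR2HSV)
m=(h[...,0]>10)&(h[...,0]<25)&(h[...,1]>60)&(h[...,1]<170)&(abs(W[...,2]-.018)<.008)&(W[...,0]<.72)
p=W[m]; print(len(p),np.percentile(p,[1,99],axis=0).round(3))
E
```

```text
t 22.6 pos [0.6161 0.1081 0.1882] rpy [-1.7998e+02  1.0000e-02  9.0480e+01] F [-0.4 -0.7 -0.5] w 0.034 g 0.0
pan [0.6624 0.111  0.0455] n 1450 zrim 0.0721 tilt 0.6 handle [0.058 0.001 0.062]
15101 [[ 0.569 -0.063  0.015]
 [ 0.705  0.199  0.02 ]]
```

Emit:
servo_tool(
  rot=[
    [0, 0, 0],
    [0, 0, 0],
    [0, 0, 0],
    [0, 0, 0],
    [0, 0, 0],
  ],
  xyz=[
    [0, 0.003, -0.035],
    [0, 0.003, -0.075],
    [0, 0.003, -0.11],
    [0, 0.003, -0.133],
    [0, 0.003, -0.142],
  ],
  claw=[0.4, 0.4, 0.4, 0.4, 0.4],
)

```text
clock: 23.02
eef_pos: [0.6124, 0.111, 0.0418]
orientation: [-179.6, 0.0, 90.5]
ft_force: [-0.2, -0.2, -0.1]
gripper_width: 0.0342
gripper_force: 0.0
```

Emit:
servo_tool(
  rot=[
    [0, 0, 0],
    [0, 0, 0],
    [0, 0, 0],
    [0, 0, 0],
    [0, 0, 0],
  ],
  xyz=[
    [0, 0, 0],
    [0, 0, 0],
    [0, 0, 0],
    [0, 0, 0],
    [0, 0, 0],
  ],
  claw=[0.4, 0.3, 0.15, 0, 0],
)

```text
clock: 23.43
eef_pos: [0.6181, 0.1124, 0.0491]
orientation: [179.7, -0.0, 90.6]
ft_force: [-0.8, 0.3, 4.7]
gripper_width: 0.0027
gripper_force: 58.4
```

Emit:
servo_tool(
  rot=[
    [0, 0, 0],
    [0, 0, 0],
    [0, 0, 0],
    [0, 0, 0],
    [0, 0, 0],
  ],
  xyz=[
    [0, 0, 0],
    [0, 0, 0.003],
    [0, 0, 0.007],
    [0, 0, 0.012],
    [0, 0, 0.012],
  ],
  claw=[0, 0, 0, 0, 0],
)

```text
clock: 23.85
eef_pos: [0.6163, 0.1125, 0.0593]
orientation: [179.9, -0.0, 90.6]
ft_force: [-0.5, 0.4, -1.7]
gripper_width: 0.0024
gripper_force: 57.5
```

```bash
python3 - <<'E'
from h import *
c,W,s=wrist(); st(); pan(W,c,.662,.111,.085)
E
```

```text
t 23.9 pos [0.6162 0.1125 0.0589] rpy [ 1.7996e+02 -1.0000e-02  9.0600e+01] F [ 0.3 -0.1 -2.5] w 0.0026 g 57.5
pan [0.6613 0.1113 0.0454] n 3314 zrim 0.0824 tilt 0.5 handle [0.058 0.005 0.072]
```

Emit:
servo_tool(
  rot=[
    [0, 0, 0],
    [0, 0, 0],
    [0, 0, 0],
    [0, 0, 0],
    [0, 0, 0],
  ],
  xyz=[
    [-0.006, 0, 0],
    [-0.014, 0, 0],
    [-0.022, 0, 0],
    [-0.028, 0, 0],
    [-0.03, 0, 0],
  ],
  claw=[0, 0, 0, 0, 0],
)

```text
clock: 24.32
eef_pos: [0.5835, 0.1124, 0.0579]
orientation: [-179.9, 0.0, 90.6]
ft_force: [-0.2, -0.5, -2.1]
gripper_width: 0.0023
gripper_force: 57.5
```

Emit:
servo_tool(
  rot=[
    [0, 0, 0],
    [0, 0, 0],
    [0, 0, 0],
    [0, 0, 0],
    [0, 0, 0],
  ],
  xyz=[
    [0, 0, -0.003],
    [0, 0, -0.006],
    [0, 0, -0.009],
    [0, 0, -0.0105],
    [0, 0, -0.0105],
  ],
  claw=[0, 0, 0, 0, 0],
)

```text
clock: 24.73
eef_pos: [0.5864, 0.1124, 0.0491]
orientation: [180.0, 0.0, 90.6]
ft_force: [-3.5, 0.5, 6.2]
gripper_width: 0.003
gripper_force: 60.3
```

Emit:
servo_tool(
  rot=[
    [0, 0, 0],
    [0, 0, 0],
    [0, 0, 0],
    [0, 0, 0],
    [0, 0, 0],
  ],
  xyz=[
    [0, 0, 0],
    [0, 0, 0],
    [0, 0, 0],
    [0, 0, 0],
    [0, 0, 0],
  ],
  claw=[0, 0.1, 0.2, 0.35, 0.4],
)

```text
clock: 25.15
eef_pos: [0.5864, 0.1124, 0.0479]
orientation: [180.0, -0.0, 90.6]
ft_force: [-0.5, 0.7, -0.6]
gripper_width: 0.034
gripper_force: 0.0
```

Emit:
servo_tool(
  rot=[
    [0, 0, 0],
    [0, 0, 0],
    [0, 0, 0],
    [0, 0, 0],
    [0, 0, 0],
  ],
  xyz=[
    [0, 0, 0.01],
    [0, 0, 0.04],
    [0, 0, 0.08],
    [0, 0, 0.12],
    [0, 0, 0.15],
  ],
  claw=[0.4, 0.4, 0.4, 0.4, 0.4],
)

```text
clock: 25.57
eef_pos: [0.587, 0.1125, 0.2021]
orientation: [179.8, -0.0, 90.6]
ft_force: [0.8, 0.5, -0.2]
gripper_width: 0.0342
gripper_force: 0.0
```

Emit:
servo_tool(
  rot=[
    [0, 0, 2],
    [0, 0, 4],
    [0, 0, 6],
    [0, 0, 8],
    [0, 0, 8],
  ],
  xyz=[
    [-0.024, 0.035, 0],
    [-0.048, 0.07, 0],
    [-0.072, 0.105, 0],
    [-0.096, 0.14, 0],
    [-0.11, 0.165, 0],
  ],
  claw=[0.4, 0.4, 0.4, 0.4, 0.4],
)

```text
clock: 25.98
eef_pos: [0.4738, 0.2791, 0.1989]
orientation: [180.0, -0.0, 98.7]
ft_force: [-1.3, 0.2, -1.0]
gripper_width: 0.0341
gripper_force: 0.0
```

Emit:
servo_tool(
  rot=[
    [0, 0, 0],
    [0, 0, 0],
    [0, 0, 0],
    [0, 0, 0],
    [0, 0, 0],
  ],
  xyz=[
    [-0.01, 0.02, 0],
    [-0.013, 0.04, 0],
    [-0.013, 0.043, 0],
    [-0.013, 0.043, 0],
    [-0.013, 0.043, 0],
  ],
  claw=[0.4, 0.4, 0.4, 0.4, 0.4],
)

```text
clock: 26.4
eef_pos: [0.4632, 0.32, 0.1983]
orientation: [180.0, 0.0, 98.6]
ft_force: [-0.9, -0.4, 0.0]
gripper_width: 0.0337
gripper_force: 0.0
```

```bash
python3 - <<'E'
from h import *
c,W,s=wrist("w15"); st(); lid(W,c,.465,.318); pan(W,c,.631,.111,.073)
c=robot.capture("top"); W=cloud(c); pan(W,c,.63,.111,.073); lid(W,c,.631,-.07,.067); lid(W,c,.465,.318)
E
```

```text
t 26.45 pos [0.4633 0.3196 0.1981] rpy [1.800e+02 3.000e-02 9.855e+01] F [ 0.8 -0.2 -0.4] w 0.034 g 0.0
lid disc [0.464  0.3209 0.0495] z 0.0121 tilt 0.0 bar [0.464 0.321] len 0.049 dir 97.3 top 0.0486 460
pan [0.6314 0.1131 0.045 ] n 48 zrim 0.0692 tilt 4.6 handle [ 0.058 -0.02   0.061]
pan [0.6276 0.1116 0.0459] n 90 zrim 0.0726 tilt 0.9 handle [0.059 0.001 0.061]
lid disc [ 0.6283 -0.0689  0.0428] z 0.0793 tilt 0.5 bar [ 0.6275 -0.0696] len 0.048 dir 71.5 top 0.118 43
lid disc [0.4629 0.3173 0.0453] z 0.013 tilt 1.3 bar [0.4615 0.3157] len 0.037 dir 97.5 top 0.0507 30
```

Emit:
servo_tool(
  rot=[
    [0, 0, -1.2],
    [0, 0, -1.2],
    [0, 0, -1.2],
    [0, 0, -1.2],
    [0, 0, -1.2],
  ],
  xyz=[
    [0.0007, 0.0014, -0.04],
    [0.0007, 0.0014, -0.08],
    [0.0007, 0.0014, -0.12],
    [0.0007, 0.0014, -0.15],
    [0.0007, 0.0014, -0.165],
  ],
  claw=[0.4, 0.4, 0.4, 0.4, 0.4],
)

```text
clock: 26.92
eef_pos: [0.4609, 0.3187, 0.0285]
orientation: [-179.6, 0.2, 97.3]
ft_force: [-0.5, -0.3, 0.7]
gripper_width: 0.0346
gripper_force: 0.0
```

Emit:
servo_tool(
  rot=[
    [0, 0, 0],
    [0, 0, 0],
    [0, 0, 0],
    [0, 0, 0],
    [0, 0, 0],
  ],
  xyz=[
    [0, 0, -0.005],
    [0, 0, -0.01],
    [0, 0, -0.012],
    [0, 0, -0.012],
    [0, 0, -0.012],
  ],
  claw=[0.4, 0.4, 0.4, 0.4, 0.4],
)

```text
clock: 27.33
eef_pos: [0.465, 0.3223, 0.0224]
orientation: [179.8, -0.1, 97.4]
ft_force: [-0.2, -0.8, 0.3]
gripper_width: 0.0342
gripper_force: 0.0
```

Emit:
servo_tool(
  rot=[
    [0, 0, 0],
    [0, 0, 0],
    [0, 0, 0],
    [0, 0, 0],
    [0, 0, 0],
  ],
  xyz=[
    [0, 0, 0],
    [0, 0, 0],
    [0, 0, 0],
    [0, 0, 0],
    [0, 0, 0],
  ],
  claw=[0.3, 0.2, 0.1, 0, 0],
)

```text
clock: 27.75
eef_pos: [0.4642, 0.3222, 0.0218]
orientation: [179.9, -0.0, 97.4]
ft_force: [-1.1, -1.1, 5.3]
gripper_width: 0.0089
gripper_force: 58.9
```

```bash
python3 - <<'E'
from h import *
c,W,s=wrist("w16"); st(); lid(W,c,.464,.321)
E
```

```text
t 27.8 pos [0.4642 0.3222 0.0218] rpy [ 1.7993e+02 -3.0000e-02  9.7410e+01] F [-1.3 -0.2  6.8] w 0.0087 g 58.8
lid disc [0.4645 0.321  0.0494] z 0.0122 tilt 0.9 bar [0.4647 0.3216] len 0.049 dir 97.7 top 0.0488 2833
```

Emit:
servo_tool(
  rot=[
    [0, 0, 0],
    [0, 0, 0],
    [0, 0, 0],
    [0, 0, 0],
    [0, 0, 0],
  ],
  xyz=[
    [0, 0, 0.01],
    [0, 0, 0.035],
    [0, 0, 0.065],
    [0, 0, 0.095],
    [0, 0, 0.11],
  ],
  claw=[0, 0, 0, 0, 0],
)

```text
clock: 28.22
eef_pos: [0.4651, 0.3226, 0.1347]
orientation: [179.8, -0.1, 97.4]
ft_force: [1.0, 0.0, -1.7]
gripper_width: 0.0092
gripper_force: 58.7
```

Emit:
servo_tool(
  rot=[
    [0, 0, 0],
    [0, 0, 0],
    [0, 0, 0],
    [0, 0, 0],
    [0, 0, 0],
  ],
  xyz=[
    [0.01, -0.013, 0],
    [0.03, -0.038, 0],
    [0.05, -0.063, 0],
    [0.07, -0.088, 0],
    [0.09, -0.113, 0],
  ],
  claw=[0, 0, 0, 0, 0],
)

```text
clock: 28.63
eef_pos: [0.5538, 0.2077, 0.131]
orientation: [-180.0, 0.0, 97.4]
ft_force: [0.6, 0.9, -1.9]
gripper_width: 0.0088
gripper_force: 58.7
```

Emit:
servo_tool(
  rot=[
    [0, 0, 0],
    [0, 0, 0],
    [0, 0, 0],
    [0, 0, 0],
    [0, 0, 0],
  ],
  xyz=[
    [0.02, -0.025, 0],
    [0.04, -0.05, 0],
    [0.06, -0.077, 0],
    [0.074, -0.094, 0],
    [0.077, -0.097, 0],
  ],
  claw=[0, 0, 0, 0, 0],
)

```text
clock: 29.05
eef_pos: [0.6331, 0.1084, 0.131]
orientation: [179.9, 0.1, 97.2]
ft_force: [0.8, 1.1, -1.1]
gripper_width: 0.009
gripper_force: 58.7
```

Emit:
servo_tool(
  rot=[
    [0, 0, 0],
    [0, 0, 0],
    [0, 0, 0],
    [0, 0, 0],
    [0, 0, 0],
  ],
  xyz=[
    [0, 0, 0],
    [0, 0, 0],
    [0, 0, 0],
    [0, 0, 0],
    [0, 0, 0],
  ],
  claw=[0, 0, 0, 0, 0],
)

```text
clock: 29.47
eef_pos: [0.6298, 0.1129, 0.1309]
orientation: [-180.0, -0.0, 97.5]
ft_force: [0.4, -0.4, -1.3]
gripper_width: 0.0086
gripper_force: 58.7
```

```bash
python3 - <<'E'
from h import *
c,W,s=wrist("w17"); st(); lid(W,c,.631,.111,.11)
p=rimfit(W,c,.631,.111,.066,.08); p=p[p[:,2]<.0765]; p=p[np.hypot(p[:,0]-.631,p[:,1]-.111)<.05]; print(len(p),p.min(0),p.max(0))
if len(p)>20:
    f=lambda q:np.hypot(p[:,0]-q[0],p[:,1]-q[1])-.0455
    print("pan centre (r fixed)",least_squares(f,[.631,.111],loss='soft_l1',f_scale=.001).x)
c=robot.capture("scene"); W=cloud(c)
p=rimfit(W,c,.631,.111,.066,.075); p=p[p[:,2]<.08]; print(len(p)); 
E
```

```text
t 29.52 pos [0.63   0.1127 0.131 ] rpy [-1.7998e+02 -1.0000e-02  9.7480e+01] F [-0.4 -0.7 -1.4] w 0.0087 g 58.7
lid disc [0.6302 0.1115 0.0495] z 0.1212 tilt 0.9 bar [0.6303 0.1123] len 0.05 dir 97.7 top 0.1579 2837
146 [0.60698673 0.15067894 0.06611123] [0.65138961 0.1580754  0.07419707]
pan centre (r fixed) [0.63194597 0.11223753]
112
```

Emit:
servo_tool(
  rot=[
    [0, 0, 0],
    [0, 0, 0],
    [0, 0, 0],
    [0, 0, 0],
    [0, 0, 0],
  ],
  xyz=[
    [0.0015, 0, 0],
    [0.0015, 0, -0.008],
    [0.0015, 0, -0.016],
    [0.0015, 0, -0.022],
    [0.0015, 0, -0.026],
  ],
  claw=[0, 0, 0, 0, 0],
)

```text
clock: 29.98
eef_pos: [0.6311, 0.1117, 0.1031]
orientation: [-179.9, -0.0, 97.4]
ft_force: [-0.1, 0.3, -0.5]
gripper_width: 0.0092
gripper_force: 58.7
```

Emit:
servo_tool(
  rot=[
    [0, 0, 0],
    [0, 0, 0],
    [0, 0, 0],
    [0, 0, 0],
    [0, 0, 0],
  ],
  xyz=[
    [0, 0, -0.004],
    [0, 0, -0.008],
    [0, 0, -0.012],
    [0, 0, -0.015],
    [0, 0, -0.0155],
  ],
  claw=[0, 0, 0, 0, 0],
)

```text
clock: 30.4
eef_pos: [0.6321, 0.1117, 0.089]
orientation: [-180.0, 0.0, 97.4]
ft_force: [0.3, -0.3, -1.6]
gripper_width: 0.0088
gripper_force: 58.7
```

Emit:
servo_tool(
  rot=[
    [0, 0, 0],
    [0, 0, 0],
    [0, 0, 0],
    [0, 0, 0],
    [0, 0, 0],
  ],
  xyz=[
    [0, 0, 0],
    [0, 0, 0],
    [0, 0, 0],
    [0, 0, 0],
    [0, 0, 0],
  ],
  claw=[0, 0, 0, 0, 0],
)

```text
clock: 30.82
eef_pos: [0.6323, 0.1118, 0.0896]
orientation: [180.0, 0.0, 97.4]
ft_force: [-0.1, 0.2, -2.1]
gripper_width: 0.0088
gripper_force: 58.7
```

```bash
python3 - <<'E'
from h import *
c,W,s=wrist(); st(); lid(W,c,.631,.1115,.067)
E
```

```text
t 30.87 pos [0.6322 0.1118 0.0896] rpy [179.99  -0.    97.4 ] F [ 0.4  0.  -2. ] w 0.0088 g 58.7
lid disc [0.6328 0.1106 0.0494] z 0.08 tilt 0.9 bar [0.6328 0.1113] len 0.049 dir 97.5 top 0.1164 2808
```

Emit:
servo_tool(
  rot=[
    [0, 0, 0],
    [0, 0, 0],
    [0, 0, 0],
    [0, 0, 0],
    [0, 0, 0],
  ],
  xyz=[
    [0, 0, -0.001],
    [0, 0, -0.001],
    [0, 0, -0.001],
    [0, 0, -0.001],
    [0, 0, -0.001],
  ],
  claw=[0, 0.1, 0.2, 0.35, 0.4],
)

```text
clock: 31.28
eef_pos: [0.6324, 0.1118, 0.0885]
orientation: [180.0, 0.0, 97.4]
ft_force: [0.1, 0.8, 0.6]
gripper_width: 0.0342
gripper_force: 0.0
```

Emit:
servo_tool(
  rot=[
    [0, 0, 0],
    [0, 0, 0],
    [0, 0, 0],
    [0, 0, 0],
    [0, 0, 0],
  ],
  xyz=[
    [0, 0, 0],
    [0, 0, 0.03],
    [0, 0, 0.06],
    [0, 0, 0.09],
    [0, 0, 0.12],
  ],
  claw=[0.4, 0.4, 0.4, 0.4, 0.4],
)

```text
clock: 31.7
eef_pos: [0.6318, 0.1118, 0.2095]
orientation: [-180.0, -0.0, 97.4]
ft_force: [0.5, -0.6, 0.8]
gripper_width: 0.0341
gripper_force: 0.0
```

```bash
python3 - <<'E'
from h import *
c,W,s=wrist("w18"); st(); lid(W,c,.632,.111,.067)
E
```

```text
t 31.75 pos [0.6359 0.1121 0.2173] rpy [1.7936e+02 4.0000e-02 9.7400e+01] F [ 1.4 -0.6  5. ] w 0.0343 g 0.0
lid disc [0.6331 0.1104 0.0495] z 0.0791 tilt 0.1 bar [0.6326 0.1112] len 0.05 dir 96.8 top 0.1155 690
```

Emit:
servo_tool(
  rot=[
    [0, 0, 7],
    [0, 0, 14],
    [0, 0, 21],
    [0, 0, 28],
    [0, 0, 28],
  ],
  xyz=[
    [-0.006, -0.03, 0.02],
    [-0.012, -0.065, 0.04],
    [-0.018, -0.1, 0.06],
    [-0.025, -0.135, 0.08],
    [-0.03, -0.165, 0.09],
  ],
  claw=[0.4, 0.4, 0.4, 0.4, 0.4],
)

```text
clock: 32.17
eef_pos: [0.6026, -0.0552, 0.3014]
orientation: [179.9, 0.2, 125.6]
ft_force: [0.2, -0.5, 0.3]
gripper_width: 0.0341
gripper_force: 0.0
```

Emit:
servo_tool(
  rot=[
    [0, 0, 4],
    [0, 0, 8],
    [0, 0, 12],
    [0, 0, 16],
    [0, 0, 17.6],
  ],
  xyz=[
    [-0.012, -0.035, 0],
    [-0.024, -0.07, 0],
    [-0.036, -0.105, 0],
    [-0.048, -0.14, 0],
    [-0.06, -0.17, 0],
  ],
  claw=[0.4, 0.4, 0.4, 0.4, 0.4],
)

```text
clock: 32.58
eef_pos: [0.5414, -0.2254, 0.2984]
orientation: [-180.0, 0.0, 143.1]
ft_force: [-0.5, -0.3, 0.6]
gripper_width: 0.0343
gripper_force: 0.0
```

Emit:
servo_tool(
  rot=[
    [0, 0, 0],
    [0, 0, 0],
    [0, 0, 0],
    [0, 0, 0],
    [0, 0, 0],
  ],
  xyz=[
    [-0.012, -0.03, 0],
    [-0.024, -0.06, 0],
    [-0.036, -0.075, 0],
    [-0.042, -0.08, 0],
    [-0.042, -0.08, 0],
  ],
  claw=[0.4, 0.4, 0.4, 0.4, 0.4],
)

```text
clock: 33.0
eef_pos: [0.4991, -0.3041, 0.2982]
orientation: [180.0, -0.0, 142.8]
ft_force: [0.3, 0.7, -0.7]
gripper_width: 0.0338
gripper_force: 0.0
```

Emit:
servo_tool(
  rot=[
    [0, 0, 0],
    [0, 0, 0],
    [0, 0, 0],
    [0, 0, 0],
    [0, 0, 0],
  ],
  xyz=[
    [0, 0, 0],
    [0, 0, 0],
    [0, 0, 0],
    [0, 0, 0],
    [0, 0, 0],
  ],
  claw=[0.4, 0.4, 0.4, 0.4, 0.4],
)

```text
clock: 33.42
eef_pos: [0.5007, -0.3024, 0.2985]
orientation: [180.0, 0.0, 143.1]
ft_force: [0.3, -0.4, 0.2]
gripper_width: 0.034
gripper_force: 0.0
```

```bash
cat >> h.py <<'E'
def tablet(W,c,box=(.40,.68,-.53,-.28)):
    "fit the plate's plane on points above the foot"
    m=(W[...,0]>box[0])&(W[...,0]<box[1])&(W[...,1]>box[2])&(W[...,1]<box[3])&(W[...,2]>.07)&(W[...,2]<.175)
    h=cv2.cvtColor(c["frame"],cv2.COLOR_BGR2HSV); blue=m&(h[...,0]>100)&(h[...,0]<125)&(h[...,1]>150)
    p=W[blue]; zt=np.percentile(p[:,2],97); t=p[p[:,2]>zt-.008]
    r=cv2.minAreaRect(t[:,:2].astype(np.float32)); e,v=np.linalg.eigh(np.cov(t[:,:2].T)); a=np.degrees(np.arctan2(v[1,1],v[0,1]))%180
    print("tablet blue",len(p),"ztop",zt.round(4),"top rect",np.round(r[0],4),np.round(r[1],4),"edge dir",a.round(1),"swivel",(a-90).round(1))
    return p,t,m
E
python3 - <<'E'
from h import *
s=st(); print(s["joint_pos"].round(1)); c,W,s=wrist("w19")
p,t,m=tablet(W,c)
f=(W[...,2]>.004)&(W[...,2]<.02)&(np.hypot(W[...,0]-.522,W[...,1]+.412)<.07)&(c["frame"].min(2)>110); q=W[f]; print(len(q),circ(cv2.convexHull(q[:,:2].astype(np.float32))[:,0]))
c=robot.capture("scene"); W=cloud(c); p,t,m=tablet(W,c)
f=(W[...,2]>.003)&(W[...,2]<.02)&(np.hypot(W[...,0]-.522,W[...,1]+.412)<.07)&(c["frame"].min(2)>110); q=W[f]; print(len(q),circ(cv2.convexHull(q[:,:2].astype(np.float32))[:,0]))
E
```

```text
t 33.42 pos [ 0.5007 -0.3024  0.2985] rpy [1.7999e+02 1.0000e-02 1.4308e+02] F [ 0.3 -0.4  0.2] w 0.034 g 0.0
[-37.5  10.2  -0.4  79.4   0.   -0.5]
tablet blue 518 ztop 0.1601 top rect [ 0.5311 -0.3916] [0.009  0.1626] edge dir 143.6 swivel 53.6
1485 [ 0.52084222 -0.41131917  0.04460705]
tablet blue 367 ztop 0.1602 top rect [ 0.5342 -0.3955] [0.0084 0.1693] edge dir 142.4 swivel 52.4
843 [ 0.5216206  -0.41169798  0.0447465 ]
```

View pics/w19.png

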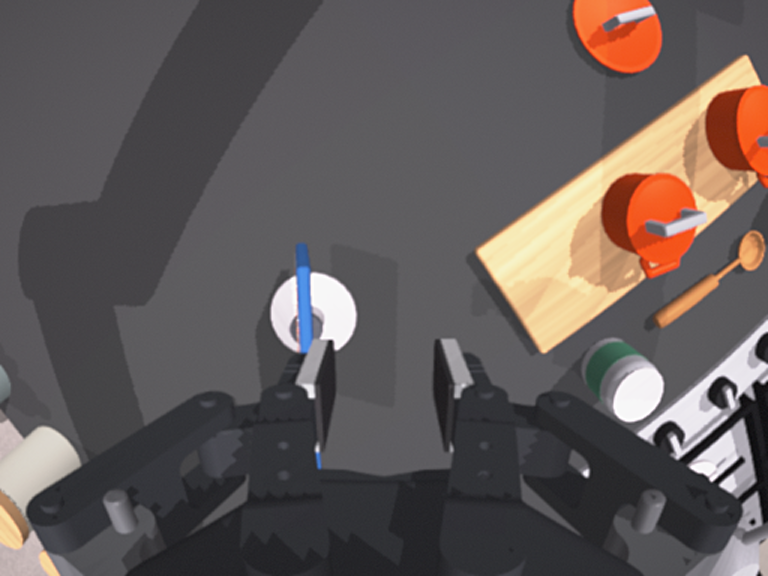

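Both lids sit level; in the wrist view they are at (660,215) and (745,120). The tablet's edge runs at (300,300), so its swivel is about +53°. With the tilt near 12.5° and the hinge at (0.521, -0.4115), I align the tool with the plate and take its top edge.

Emit:
servo_tool(
  rot=[
    [-2, 1.5, 0],
    [-4, 3, 0],
    [-6, 4.5, 0],
    [-8, 6, 0],
    [-10, 7.5, 0],
  ],
  xyz=[
    [0.01, -0.02, 0],
    [0.02, -0.04, -0.02],
    [0.03, -0.06, -0.04],
    [0.041, -0.0813, -0.065],
    [0.041, -0.0813, -0.0863],
  ],
  claw=[0.4, 0.4, 0.4, 0.4, 0.4],
)

```text
clock: 33.93
eef_pos: [0.5432, -0.3881, 0.2109]
orientation: [-167.3, 0.3, 142.9]
ft_force: [0.1, -0.1, 0.5]
gripper_width: 0.034
gripper_force: 0.0
```

Emit:
servo_tool(
  rot=[
    [0, 0, 0],
    [0, 0, 0],
    [0, 0, 0],
    [0, 0, 0],
    [0, 0, 0],
  ],
  xyz=[
    [0, 0, 0],
    [0, 0, 0],
    [0, 0, 0],
    [0, 0, 0],
    [0, 0, 0],
  ],
  claw=[0.4, 0.4, 0.4, 0.4, 0.4],
)

```text
clock: 34.35
eef_pos: [0.5418, -0.3852, 0.2147]
orientation: [-167.5, 0.3, 143.0]
ft_force: [-0.4, 0.1, 0.4]
gripper_width: 0.0343
gripper_force: 0.0
```

```bash
python3 - <<'E'
from h import *
s=st(); c,W,s=wrist("w20"); p,t,m=tablet(W,c)
Rm=R.from_euler('xyz',s["orientation"],degrees=True).as_matrix(); q=(p-s["eef_pos"])@Rm
print("tool z axis",Rm[:,2].round(3)); print("tablet blue in tool frame: x",np.percentile(q[:,0],[1,50,99]).round(4)); 
for lo,hi in [(.02,.06),(.06,.1),(.1,.14)]:
    k=q[(q[:,2]>lo)&(q[:,2]<hi)]; print(lo,len(k),np.percentile(k[:,1],[2,50,98]).round(4) if len(k) else '')
print("z",np.percentile(q[:,2],[1,99]))
E
```

```text
t 34.35 pos [ 0.5418 -0.3852  0.2147] rpy [-167.52    0.26  142.99] F [-0.4  0.1  0.4] w 0.0343 g 0.0
tablet blue 2525 ztop 0.1601 top rect [ 0.5332 -0.3951] [0.0091 0.1672] edge dir 142.5 swivel 52.5
tool z axis [-0.127 -0.175 -0.976]
tablet blue in tool frame: x [-0.0793  0.0144  0.0832]
0.02 2521 [-0.0046 -0.0003  0.0038]
0.06 4 [0.003  0.0038 0.0044]
0.1 0 
z [0.05563836 0.05960137]
```

Emit:
servo_tool(
  rot=[
    [0, 0, 0],
    [0, 0, 0],
    [0, 0, 0],
    [0, 0, 0],
    [0, 0, 0],
  ],
  xyz=[
    [-0.0026, -0.0036, -0.02],
    [-0.0052, -0.0072, -0.04],
    [-0.0078, -0.0108, -0.06],
    [-0.0098, -0.0135, -0.075],
    [-0.0105, -0.0145, -0.081],
  ],
  claw=[0.4, 0.4, 0.4, 0.4, 0.4],
)

```text
clock: 34.82
eef_pos: [0.5292, -0.3986, 0.1295]
orientation: [-167.5, -0.1, 143.0]
ft_force: [-0.8, 1.3, -0.6]
gripper_width: 0.0338
gripper_force: 0.0
```

Emit:
servo_tool(
  rot=[
    [0, 0, 0],
    [0, 0, 0],
    [0, 0, 0],
    [0, 0, 0],
    [0, 0, 0],
  ],
  xyz=[
    [0, 0, 0],
    [0, 0, 0],
    [0, 0, 0],
    [0, 0, 0],
    [0, 0, 0],
  ],
  claw=[0.4, 0.3, 0.2, 0.1, 0],
)

```text
clock: 35.23
eef_pos: [0.5322, -0.3992, 0.133]
orientation: [-167.6, 0.2, 143.0]
ft_force: [1.0, 1.7, 3.2]
gripper_width: 0.0086
gripper_force: 58.9
```

Emit:
servo_tool(
  rot=[
    [0, 0, 0],
    [0, 0, 0],
    [0, 0, 0],
    [0, 0, 0],
    [0, 0, 0],
  ],
  xyz=[
    [0, 0, 0],
    [0, 0, 0],
    [0, 0, 0],
    [0, 0, 0],
    [0, 0, 0],
  ],
  claw=[0, 0, 0, 0, 0],
)

```text
clock: 35.65
eef_pos: [0.5322, -0.3992, 0.133]
orientation: [-167.6, 0.2, 143.0]
ft_force: [2.4, 2.3, 5.9]
gripper_width: 0.009
gripper_force: 59.3
```

```bash
cat > arc.py <<'E'
from h import *
s=st(); P=s["eef_pos"]; R0=R.from_euler('xyz',s["orientation"],degrees=True); M=R0.as_matrix()
H=np.array([.521,-.4115,.056])
print("tcp-hinge",P-H,"dist",np.linalg.norm(P-H),"ft torque",s["ft_torque"].round(2), s["joint_pos"].round(1))
# local pose relative to the tablet frame (swivel a, tilt t); tool y = normal, tool -z = up along plate
y=M[:,1]; u=-M[:,2]
a0=np.degrees(np.arctan2(y[1],y[0])); t0=np.degrees(np.arcsin(np.hypot(u[0],u[1]))); print("swivel now",a0,"tilt now",t0)
def pose(a,t):  # rotate from (a0,t0): undo tilt about plate axis, swivel, tilt
    w=lambda a:np.array([-np.sin(np.radians(a)),np.cos(np.radians(a)),0])
    Q=R.from_rotvec(w(a)*t,degrees=True)*R.from_rotvec([0,0,a-a0],degrees=True)*R.from_rotvec(-w(a0)*t0,degrees=True)
    return Q,H+Q.apply(P-H)
E
python3 - <<'E'
from arc import *
N=20
prev=None
for i in range(0,N+1):
    f=i/N; Q,p=pose(a0*(1-f),t0+(30-t0)*f)
    if i%5==0: base=(Q,p); print("--call base")
    else: 
        pass
    if i and True:
        b=base if i%5 else lastbase
        print(i,(Q*b[0].inv()).as_rotvec(degrees=True).round(2).tolist(),(p-b[1]).round(4).tolist())
    if i%5==0: lastbase=(Q,p); base=lastbase
E
```

```text
t 35.65 pos [ 0.5322 -0.3992  0.133 ] rpy [-167.56    0.23  143.03] F [2.4 2.3 5.9] w 0.009 g 59.3
tcp-hinge [0.01119884 0.01226602 0.07702241] dist 0.07879289893942691 ft torque [ 0.7  -0.41 -0.19] [-37.   23.8  -3.3  62.7 -12.4  -0. ]
swivel now 52.97511706600122 tilt now 12.437053291741371
--call base
1 [-0.69, 0.54, -2.65] [0.0013, 0.0004, -0.0003]
2 [-1.35, 1.12, -5.3] [0.0027, 0.0007, -0.0005]
3 [-1.99, 1.73, -7.94] [0.0041, 0.0008, -0.0008]
4 [-2.6, 2.37, -10.59] [0.0055, 0.0009, -0.0012]
--call base
5 [-3.18, 3.04, -13.24] [0.007, 0.0008, -0.0015]
6 [-0.55, 0.69, -2.65] [0.0015, -0.0002, -0.0004]
7 [-1.06, 1.4, -5.3] [0.003, -0.0004, -0.0007]
8 [-1.54, 2.14, -7.94] [0.0046, -0.0008, -0.0011]
9 [-1.99, 2.9, -10.59] [0.0061, -0.0013, -0.0015]
--call base
10 [-2.4, 3.69, -13.24] [0.0076, -0.002, -0.0019]
11 [-0.37, 0.79, -2.65] [0.0015, -0.0008, -0.0004]
12 [-0.71, 1.61, -5.3] [0.003, -0.0016, -0.0009]
13 [-1.01, 2.44, -7.94] [0.0045, -0.0026, -0.0014]
14 [-1.27, 3.28, -10.59] [0.0059, -0.0037, -0.0019]
--call base
15 [-1.5, 4.14, -13.24] [0.0073, -0.0049, -0.0024]
16 [-0.18, 0.86, -2.65] [0.0013, -0.0013, -0.0005]
17 [-0.32, 1.73, -5.3] [0.0026, -0.0028, -0.0011]
18 [-0.42, 2.6, -7.94] [0.0038, -0.0043, -0.0016]
19 [-0.49, 3.48, -10.59] [0.0049, -0.006, -0.0022]
--call base
20 [-0.51, 4.37, -13.24] [0.0059, -0.0078, -0.0028]
```

Emit:
servo_tool(
  rot=[
    [-0.69, 0.54, -2.65],
    [-1.35, 1.12, -5.3],
    [-1.99, 1.73, -7.94],
    [-2.6, 2.37, -10.59],
    [-3.18, 3.04, -13.24],
  ],
  xyz=[
    [0.0013, 0.0004, -0.0003],
    [0.0027, 0.0007, -0.0005],
    [0.0041, 0.0008, -0.0008],
    [0.0055, 0.0009, -0.0012],
    [0.007, 0.0008, -0.0015],
  ],
  claw=[0, 0, 0, 0, 0],
)

```text
clock: 36.07
eef_pos: [0.539, -0.3984, 0.1315]
orientation: [-163.1, 0.2, 129.7]
ft_force: [1.8, 2.0, 6.5]
gripper_width: 0.0089
gripper_force: 59.3
```

Emit:
servo_tool(
  rot=[
    [-0.55, 0.69, -2.65],
    [-1.06, 1.4, -5.3],
    [-1.54, 2.14, -7.94],
    [-1.99, 2.9, -10.59],
    [-2.4, 3.69, -13.24],
  ],
  xyz=[
    [0.0015, -0.0002, -0.0004],
    [0.003, -0.0004, -0.0007],
    [0.0046, -0.0008, -0.0011],
    [0.0061, -0.0013, -0.0015],
    [0.0076, -0.002, -0.0019],
  ],
  claw=[0, 0, 0, 0, 0],
)

```text
clock: 36.48
eef_pos: [0.5466, -0.4004, 0.1296]
orientation: [-158.8, 0.2, 116.5]
ft_force: [1.6, 2.0, 5.9]
gripper_width: 0.0091
gripper_force: 59.3
```

Forces are small and the motion is tracking well, so I do the remaining two calls.

Emit:
servo_tool(
  rot=[
    [-0.37, 0.79, -2.65],
    [-0.71, 1.61, -5.3],
    [-1.01, 2.44, -7.94],
    [-1.27, 3.28, -10.59],
    [-1.5, 4.14, -13.24],
  ],
  xyz=[
    [0.0015, -0.0008, -0.0004],
    [0.003, -0.0016, -0.0009],
    [0.0045, -0.0026, -0.0014],
    [0.0059, -0.0037, -0.0019],
    [0.0073, -0.0049, -0.0024],
  ],
  claw=[0, 0, 0, 0, 0],
)

```text
clock: 36.9
eef_pos: [0.5537, -0.4053, 0.1272]
orientation: [-154.4, 0.1, 103.2]
ft_force: [1.3, 1.3, 5.8]
gripper_width: 0.0088
gripper_force: 59.2
```

Emit:
servo_tool(
  rot=[
    [-0.18, 0.86, -2.65],
    [-0.32, 1.73, -5.3],
    [-0.42, 2.6, -7.94],
    [-0.49, 3.48, -10.59],
    [-0.51, 4.37, -13.24],
  ],
  xyz=[
    [0.0013, -0.0013, -0.0005],
    [0.0026, -0.0028, -0.0011],
    [0.0038, -0.0043, -0.0016],
    [0.0049, -0.006, -0.0022],
    [0.0059, -0.0078, -0.0028],
  ],
  claw=[0, 0, 0, 0, 0],
)

```text
clock: 37.32
eef_pos: [0.5594, -0.4131, 0.1244]
orientation: [-150.0, 0.1, 90.0]
ft_force: [3.4, 1.8, 6.1]
gripper_width: 0.009
gripper_force: 59.2
```

Emit:
servo_tool(
  rot=[
    [0, 0, 0],
    [0, 0, 0],
    [0, 0, 0],
    [0, 0, 0],
    [0, 0, 0],
  ],
  xyz=[
    [0, 0, 0],
    [0, 0, 0],
    [0, 0, 0],
    [0, 0, 0],
    [0, 0, 0],
  ],
  claw=[0, 0, 0, 0, 0],
)

```text
clock: 37.73
eef_pos: [0.5596, -0.4132, 0.1243]
orientation: [-150.1, 0.1, 90.1]
ft_force: [3.8, 0.8, 6.2]
gripper_width: 0.0091
gripper_force: 59.3
```

```bash
cat >> h.py <<'E'
def plane(W,c,box=(.50,.62,-.51,-.32)):
    m=(W[...,0]>box[0])&(W[...,0]<box[1])&(W[...,1]>box[2])&(W[...,1]<box[3])&(W[...,2]>.062)&(W[...,2]<.16)
    p=W[m]; 
    f=lambda q:(p[:,0]-q[0]-q[1]*(p[:,1]+.41)-q[2]*(p[:,2]-.1))
    q=least_squares(f,[.54,0,.5],loss='soft_l1',f_scale=.001).x; n=np.array([-1,q[1],q[2]]); n/=np.linalg.norm(n)
    print("plane n",len(p),"swivel",np.degrees(np.arctan2(-n[1],-n[0])).round(2),"tilt",np.degrees(np.arcsin(n[2])).round(2),"resid",np.median(abs(f(q))).round(4))
E
python3 - <<'E'
from arc import *
for n in ("scene","top"):
    c=robot.capture(n); W=cloud(c)
    try: tablet(W,c)
    except Exception as e: print(e)
    plane(W,c)
E
```

```text
t 37.73 pos [ 0.5596 -0.4132  0.1243] rpy [-1.5006e+02  1.3000e-01  9.0050e+01] F [3.8 0.8 6.2] w 0.0091 g 59.3
tcp-hinge [ 0.03860439 -0.00173732  0.06826334] dist 0.07844233913205832 ft torque [ 0.29 -0.2  -0.32] [-34.8  45.3  26.5  96.4 -16.7  58.9]
swivel now -0.021266244872347274 tilt now 29.935371420037313
tablet blue 185 ztop 0.1489 top rect [ 0.573  -0.4619] [0.07   0.0083] edge dir 88.8 swivel -1.2
plane n 390 swivel 1.74 tilt 32.69 resid 0.0027
index -1 is out of bounds for axis 0 with size 0
plane n 99 swivel 10.8 tilt 29.08 resid 0.0016
```

Emit:
servo_tool(
  rot=[
    [0, 0, 0],
    [0, 0, 0],
    [0, 0, 0],
    [0, 0, 0],
    [0, 0, 0],
  ],
  xyz=[
    [0, 0, 0],
    [0, 0, 0],
    [0, 0, 0],
    [0, 0, 0],
    [0, 0, 0],
  ],
  claw=[0.1, 0.2, 0.3, 0.4, 0.4],
)

```text
clock: 38.25
eef_pos: [0.5581, -0.4129, 0.1219]
orientation: [-149.9, -0.0, 90.0]
ft_force: [-0.0, -0.5, -0.1]
gripper_width: 0.0338
gripper_force: 0.0
```

Emit:
servo_tool(
  rot=[
    [0, 0, 0],
    [0, 0, 0],
    [0, 0, 0],
    [0, 0, 0],
    [0, 0, 0],
  ],
  xyz=[
    [0.005, 0, 0.0087],
    [0.015, 0, 0.026],
    [0.03, 0, 0.052],
    [0.04, 0, 0.0693],
    [0.05, 0, 0.0866],
  ],
  claw=[0.4, 0.4, 0.4, 0.4, 0.4],
)

```text
clock: 38.67
eef_pos: [0.6088, -0.413, 0.2101]
orientation: [-149.9, 0.0, 90.0]
ft_force: [-0.3, -0.3, -0.1]
gripper_width: 0.0341
gripper_force: 0.0
```

Emit:
servo_tool(
  rot=[
    [0, -6, 0],
    [0, -12, 0],
    [0, -18, 0],
    [0, -24, 0],
    [0, -30, 0],
  ],
  xyz=[
    [-0.01, 0.02, 0.03],
    [-0.025, 0.05, 0.05],
    [-0.04, 0.08, 0.07],
    [-0.055, 0.11, 0.08],
    [-0.07, 0.13, 0.09],
  ],
  claw=[0.4, 0.4, 0.4, 0.4, 0.4],
)

```text
clock: 39.08
eef_pos: [0.5386, -0.2812, 0.3006]
orientation: [179.7, 0.1, 90.1]
ft_force: [-0.4, -0.5, 0.0]
gripper_width: 0.0342
gripper_force: 0.0
```

Emit:
servo_tool(
  rot=[
    [0, 0, 0],
    [0, 0, 0],
    [0, 0, 0],
    [0, 0, 0],
    [0, 0, 0],
  ],
  xyz=[
    [-0.03, 0.01, 0],
    [-0.06, 0.02, 0],
    [-0.09, 0.03, 0],
    [-0.12, 0.04, 0],
    [-0.12, 0.04, 0],
  ],
  claw=[0.4, 0.4, 0.4, 0.4, 0.4],
)

```text
clock: 39.5
eef_pos: [0.4127, -0.2399, 0.2986]
orientation: [-179.7, -0.1, 90.0]
ft_force: [0.1, -0.5, -0.1]
gripper_width: 0.0342
gripper_force: 0.0
```

```bash
python3 - <<'E'
from h import *
st()
for n in ("scene","top"):
    c=robot.capture(n); W=cloud(c); print(n)
    cv2.imwrite(f"pics/{n}_end.png",cv2.resize(c["frame"],(800,600),interpolation=cv2.INTER_CUBIC))
    for f in (lambda:tablet(W,c),lambda:plane(W,c),lambda:lid(W,c,.632,-.07,.067),lambda:lid(W,c,.632,.111,.067)):
        try: f()
        except Exception as e: print("err",e)
c,W,s=wrist("w21"); print("wrist"); tablet(W,c); plane(W,c)
E
```

```text
t 39.5 pos [ 0.4127 -0.2399  0.2986] rpy [-1.7966e+02 -1.1000e-01  8.9950e+01] F [ 0.1 -0.5 -0.1] w 0.0342 g 0.0
scene
tablet blue 363 ztop 0.1491 top rect [ 0.5726 -0.4125] [0.1691 0.0097] edge dir 89.3 swivel -0.7
plane n 729 swivel -0.17 tilt 33.08 resid 0.0029
lid disc [ 0.6321 -0.072   0.0434] z 0.0785 tilt 0.4 bar [ 0.6341 -0.0728] len 0.05 dir 71.2 top 0.1157 83
lid disc [0.6337 0.1088 0.0495] z 0.0783 tilt 0.2 bar [0.6348 0.1079] len 0.049 dir 97.8 top 0.1156 57
top
err index -1 is out of bounds for axis 0 with size 0
plane n 155 swivel 0.58 tilt 32.59 resid 0.002
lid disc [ 0.6283 -0.069   0.0428] z 0.0795 tilt 0.5 bar [ 0.6274 -0.0693] len 0.048 dir 72.0 top 0.1174 41
lid disc [0.6286 0.1121 0.0487] z 0.0795 tilt 0.3 bar [0.6283 0.1124] len 0.047 dir 97.8 top 0.1176 44
wrist
tablet blue 469 ztop 0.1483 top rect [ 0.5704 -0.4034] [0.0108 0.1544] edge dir 89.8 swivel -0.2
plane n 1988 swivel -0.93 tilt 30.36 resid 0.0008
```

View pics/scene_end.png

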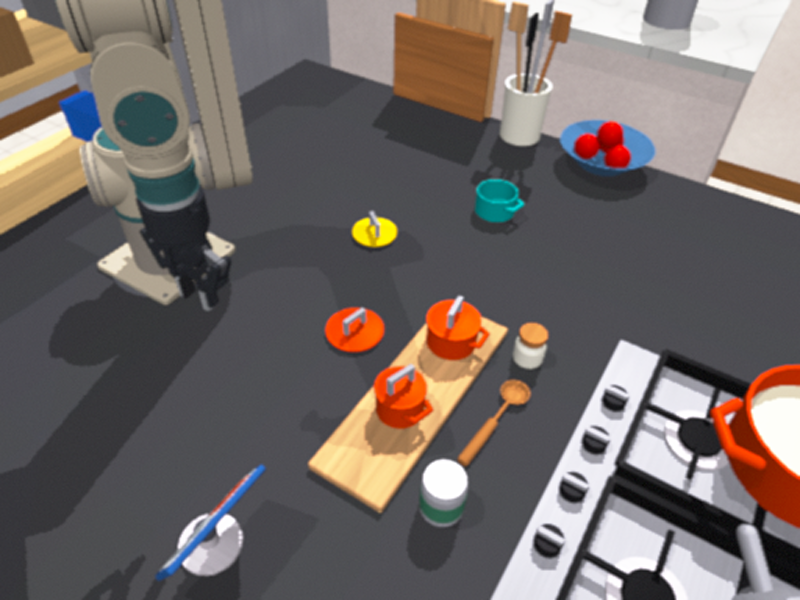

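The end picture shows both pans lidded on the board at (455,325) and (400,395), and the tablet at (210,520) turned square and leaned back. The close wrist fit gives swivel within 1° and lean 30.4°. The tin, salt jar and spoon have not moved, so I hand in the job.

```bash
python3 -c "
from cell import robot
print(robot.sign_off())"
```

```text
the job is handed in; nothing more can be done
None
```

I handed in the job: the two orange pans present (small and medium) are upright on the board under their own level lids, and the tablet faces the robot's side (within about 1°), leaning about 30° back; however, my first grip on the medium pan slipped and tipped it roughly 35° before it fell back upright, which may count against "never tipping one far over".

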